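Close up the board rack and put the dry chopping boards away

TASK

First push the loose storage rack flush against the side of the fixed one, ends in line and no gap between them. Then take every chopping board out of the wooden drying rack and slide it upright into the slot with lips of its own colour, fully down on the slot's floor and about centred along it. At the end the two racks must still be flush, and the bowl, jar and bottle left where they are.

Things in the scene. Friction and masses are not known exactly. Their poses are not given: they have to be found in the camera images.
- fixed_rack: storage rack screwed to the worktop: grey base 150 (x) x 135 (y) x 10 mm with three white-walled slots along x whose flared lips are red, yellow and green (at y = -45, 0, +45 mm). Origin: centre of its underside; its +y side (y = +67.5 mm) is the face that the loose rack must meet
- loose_rack: matching loose storage rack on smooth plastic glides, 0.9 kg, same base 150 (x) x 135 (y) x 10 mm, two slots along x with blue lips (y = -45 mm) and wood-coloured lips (y = +45 mm), and between them a carrying handle on two steel posts. Origin: centre of its underside; its -y side (y = -67.5 mm) must meet the fixed rack's +y side
- rack_handle (a point): middle of the loose rack's handle: a light wooden bar 100 mm long along the rack's x, 12 mm thick (y), 25 mm high, centre 127.5 mm above the rack's underside, free space under and beside it (33 mm each side to a stored board's face)
- dryer: fixed wooden drying rack, base 170 (x) x 240 (y) x 12 mm; five 12 mm grooves along x, 45 mm apart (y = -90, -45, 0, 45, 90 mm) between wooden teeth that reach 50 mm above the worktop. Boards stand on its base top, 12 mm up. Origin: centre of its underside
- fixed_join_near (a point): robot-side corner of the fixed rack's +y side, 5 mm up (x = -75, y = +67.5 mm in the rack); axes as the rack
- loose_join_near (a point): robot-side corner of the loose rack's -y side, 5 mm up; it should coincide with the fixed rack's robot-side corner when the racks are flush
- fixed_join_far (a point): far corner of the fixed rack's +y side, 5 mm up (x = +75, y = +67.5 mm in the rack); axes as the rack
- loose_join_far (a point): far corner of the loose rack's -y side, 5 mm up; it should coincide with the fixed rack's far corner when the racks are flush
- board_red: small red chopping board, a plain slab 180 (x) x 10 (y) x 130 (z) mm, 0.2 kg, standing on its long edge in the drying rack at the start. Origin: middle of its lower edge; y is across its thickness. May be absent
- slot_red (a point): slot for the red board in the fixed rack: centre of the slot's floor, 10 mm above the worktop; x along the slot, y across it. Slot 13 mm wide, 150 mm long, open at both ends, walls to 45 mm above its floor, then lips flaring to 25 mm wide at 55 mm above the floor
- board_yellow: small yellow chopping board, a plain slab 180 (x) x 10 (y) x 130 (z) mm, 0.2 kg, standing on its long edge in the drying rack at the start. Origin: middle of its lower edge; y is across its thickness. May be absent
- slot_yellow (a point): slot for the yellow board in the fixed rack: centre of the slot's floor, 10 mm above the worktop; x along the slot, y across it. Slot 13 mm wide, 150 mm long, open at both ends, walls to 45 mm above its floor, then lips flaring to 25 mm wide at 55 mm above the floor
- board_green: small green chopping board, a plain slab 180 (x) x 10 (y) x 130 (z) mm, 0.2 kg, standing on its long edge in the drying rack at the start. Origin: middle of its lower edge; y is across its thickness. May be absent
- slot_green (a point): slot for the green board in the fixed rack: centre of the slot's floor, 10 mm above the worktop; x along the slot, y across it. Slot 13 mm wide, 150 mm long, open at both ends, walls to 45 mm above its floor, then lips flaring to 25 mm wide at 55 mm above the floor
- board_blue: small blue chopping board, a plain slab 180 (x) x 10 (y) x 130 (z) mm, 0.2 kg, standing on its long edge in the drying rack at the start. Origin: middle of its lower edge; y is across its thickness. May be absent
- slot_blue (a point): slot for the blue board in the loose rack: centre of the slot's floor, 10 mm above the worktop; x along the slot, y across it. Slot 13 mm wide, 150 mm long, open at both ends, walls to 45 mm above its floor, then lips flaring to 25 mm wide at 55 mm above the floor
- board_wood: small wooden chopping board, a plain slab 180 (x) x 10 (y) x 130 (z) mm, 0.2 kg, standing on its long edge in the drying rack at the start. Origin: middle of its lower edge; y is across its thickness. May be absent
- slot_wood (a point): slot for the wooden board in the loose rack: centre of the slot's floor, 10 mm above the worktop; x along the slot, y across it. Slot 13 mm wide, 150 mm long, open at both ends, walls to 45 mm above its floor, then lips flaring to 25 mm wide at 55 mm above the floor
- bowl: white bowl 150 mm wide, 65 mm high, holding a sieve with half a cabbage and a wooden handle; origin under its centre; leave alone
- spice_jar: amber jar, 54 mm wide, 100 mm high, origin under its centre; leave alone
- oil_bottle: green bottle, 64 mm wide, 190 mm high, origin under its centre; leave alone
Mind the look-alikes: they are no part of the job. Of the things that look like the board_yellow, the largest one is meant.

How it is judged:
On the way:
1. the loose rack is flush against the fixed rack while the boards are not yet in their slots (y of loose_join_near in the frame of fixed_join_near between -0.004 and 0.004 m and x of loose_join_near in the frame of fixed_join_near between -0.01 and 0.01 m and y of loose_join_far in the frame of fixed_join_far between -0.004 and 0.004 m and x of loose_join_far in the frame of fixed_join_far between -0.01 and 0.01 m and angle between loose_rack's own z axis and vertical below 0.05 rad and linear speed of loose_rack below 0.02 m/s and not (y of board_red in the frame of slot_red between -0.03 and 0.03 m and x of board_red in the frame of slot_red between -0.1 and 0.1 m and z of board_red in the frame of slot_red below 0.04 m) and not (y of board_yellow in the frame of slot_yellow between -0.03 and 0.03 m and x of board_yellow in the frame of slot_yellow between -0.1 and 0.1 m and z of board_yellow in the frame of slot_yellow below 0.04 m) and not (y of board_green in the frame of slot_green between -0.03 and 0.03 m and x of board_green in the frame of slot_green between -0.1 and 0.1 m and z of board_green in the frame of slot_green below 0.04 m) and not (y of board_blue in the frame of slot_blue between -0.03 and 0.03 m and x of board_blue in the frame of slot_blue between -0.1 and 0.1 m and z of board_blue in the frame of slot_blue below 0.04 m) and not (y of board_wood in the frame of slot_wood between -0.03 and 0.03 m and x of board_wood in the frame of slot_wood between -0.1 and 0.1 m and z of board_wood in the frame of slot_wood below 0.04 m)), for 0.2 s.
At the end, for the whole second after the job is handed in: Racks flush (both corners of the joint within 4 mm across the gap and 10 mm in line, loose rack flat on the worktop), and every board present stands in the slot of its colour: within 4 mm of the slot's floor and middle line, within 20 mm of centred along it, upright within 0.12 rad, at rest (y of loose_join_near in the frame of fixed_join_near between -0.004 and 0.004 m and x of loose_join_near in the frame of fixed_join_near between -0.01 and 0.01 m and y of loose_join_far in the frame of fixed_join_far between -0.004 and 0.004 m and x of loose_join_far in the frame of fixed_join_far between -0.01 and 0.01 m and angle between loose_rack's own z axis and vertical below 0.05 rad and linear speed of each of loose_rack, board_red, board_yellow, board_green, board_blue, board_wood below 0.02 m/s and x of board_red in the frame of slot_red between -0.02 and 0.02 m and y of board_red in the frame of slot_red between -0.004 and 0.004 m and z of board_red in the frame of slot_red between -0.004 and 0.004 m and angle between the y axis of board_red and the y axis of slot_red, either way round below 0.12 rad and angle between each of board_red, board_yellow, board_green, board_blue, board_wood's own z axis and vertical below 0.12 rad and x of board_yellow in the frame of slot_yellow between -0.02 and 0.02 m and y of board_yellow in the frame of slot_yellow between -0.004 and 0.004 m and z of board_yellow in the frame of slot_yellow between -0.004 and 0.004 m and angle between the y axis of board_yellow and the y axis of slot_yellow, either way round below 0.12 rad and x of board_green in the frame of slot_green between -0.02 and 0.02 m and y of board_green in the frame of slot_green between -0.004 and 0.004 m and z of board_green in the frame of slot_green between -0.004 and 0.004 m and angle between the y axis of board_green and the y axis of slot_green, either way round below 0.12 rad and x of board_blue in the frame of slot_blue between -0.02 and 0.02 m and y of board_blue in the frame of slot_blue between -0.004 and 0.004 m and z of board_blue in the frame of slot_blue between -0.004 and 0.004 m and angle between the y axis of board_blue and the y axis of slot_blue, either way round below 0.12 rad and x of board_wood in the frame of slot_wood between -0.02 and 0.02 m and y of board_wood in the frame of slot_wood between -0.004 and 0.004 m and z of board_wood in the frame of slot_wood between -0.004 and 0.004 m and angle between the y axis of board_wood and the y axis of slot_wood, either way round below 0.12 rad); the robot touches nothing.
It fails at once if bowl, jar or bottle moved by more than 30 mm or tipped (distance of any of bowl, spice_jar, oil_bottle from where it was at the start of the episode above 0.03 m or angle between any of bowl, spice_jar, oil_bottle's own z axis and vertical above 0.3 rad).
Of board_red, board_yellow, board_green, board_blue, board_wood only 3 to 5 are there at a start; the rules pass over those that are not, and their reading is None.
At some moment in a run one of loose_rack may be knocked a few centimetres aside while the robot is not near it.
It also fails if it takes over 210 s, if anything falls off the work surface, if the arm or the gripper's body presses on something with over 40 N, if the wrist force passes 120 N, or if a joint passes its speed limit or range.

ROBOT

A 6-joint arm with a two-finger parallel gripper is mounted at the origin on the work surface. World frame = base frame: x ahead of the robot, y to its left, z up, the work surface at z = 0. Lengths are in m, angles in rad, forces in N, time in s.
With the tool pointing down it reaches from about 0.3 to 0.875 m from the base axis. Payload 6.4 kg.
Tool frame: the origin (TCP) lies midway between the tips of the shut fingers; the grasp point (between the pads) lies 19 mm behind it; z points along the fingers, y is the line along which they close (so a half turn about z gives the same grasp; the last joint's range is limited). The gripper opens to 88 mm and grips with 3 to 60 N. Pads are 18 mm wide; open, the fingers measure 123 mm over their backs; the gripper's body (75 mm by 187 mm) begins 45 mm behind the grasp point.
Start: joints at [1.069, 0.181, 1.607, -0, 1.354, -0.206], TCP at [0.168, 0.55, 0.218] pointing down, gripper open.
Joint ranges: [-2.99, 2.99], [-0.89, 2.07], [0.3, 2.58], [-1.14, 4.28], [0, 2.63], [-3.12, 3.12]. Speed limits (rad/s): [2.57, 2.57, 3.01, 3.14, 3.14, 3.14].

INTERFACE

Orientations are given as a unit quaternion [w, x, y, z].
In Python, from cell import robot, eyes, models gives the robot as it stands. The module is installed in compiled form; this text tells all that it offers.
- The arm moves only by the shell command python3 -m inch 'ROWS' [FORCE]. ROWS is JSON, a list of rows, each an object with "delta_pos": the shift along the tool's x, y, z in mm, a list of three; "turn": the turn, a rotation vector about the tool's x, y, z in degrees, a list of three; "jaw": the opening, from -1 (shut) to 1 (fully open). In form: [{"delta_pos": [dx, dy, dz], "turn": [ax, ay, az], "jaw": jaw}, ...]. A call has 1 to 20 rows; each row shifts and turns the commanded pose from where the row before left it, along the tool's axes as they then stand; what a row does not reach is not made up. A row lasts 1/10 s, in which the tool goes at most 50 mm and 8.59 degrees, less where a joint would pass 70% of its speed; a pose out of reach is approached as far as the arm can. A call is refused whole if a number of a shift passes 50 or a number of a turn 8.59, either way. A call with a gripper value outside its range is refused whole. The fingers move at their own pace and stop on an object; FORCE is the grip in N (left out, the last holds). Time passes only in rows, so rows that do not move let the fingers close. It gives the time, the measured TCP pose, the force, the opening and the grip force at its end, in the units of the state.
- robot.get_state(): the state, without advancing time (a new reading comes with each control period).
- eyes.read_camera(name): name is "scene" or "side" or "wrist"; returns a dict with "color" (384x512x3 uint8, blue, green, red), "fov_y" (degrees; the focal length in pixels is half the picture's height over the tangent of half this angle, whatever the lens; pixels are square), "cx", "cy" (the principal point, pixels), "position" and "orientation" of the camera in the world. Camera axes: x right, y up, looking along -z (the intrinsics and any distortion apply to the point x, -y, -z); pixel columns grow to the right and rows downward; lengths in m; the calibration is good to about 2 mm. The wrist camera is an equidistant fisheye: a pixel r from the principal point sees the ray r / f radians off the axis. A picture is of the moment at which its call begins. There is no depth.
- robot.finish_job(): hands the job in; it is judged then, once.
Trained networks look in the newest picture that a camera, given by its name, has taken for a name from the list of things; names that differ only in an ending like _2 or _b are one class to them, and where a whole thing is asked for, a point or a joint stands for the part that bears it (a point fixed in the world has none). Each returns a list of dicts, best first, with "conf" (0 to 1); they miss things now and then, are a little off and sometimes report something else, mostly with a low value. They report only what shows in the picture. A call takes as long as a camera call. They do not tell look-alikes from the thing itself.
- models.cut_out(camera, thing): "region" (384x512 bool, what is visible of it) and "location" ([column, row] as shares, 0 to 1, of the picture: columns of its width, rows of its height, amid what is visible of it).
- models.tip_of(camera, thing): "location" ([column, row] as shares, 0 to 1, of the picture: columns of its width, rows of its height: a listed point, or the origin of a listed thing).
The state is a dict: "clock": time; "qpos": joint angles; "qd": joint speeds; "effort": joint torques, N m; "tool_pos": TCP position; "tcp_rot": TCP orientation; "force": force on the tool from outside, world axes, zero at the start; "ft_torque": the same for the moment, N m; "width": opening from 0.0 (shut) to 1.0 (fully open); "gripper_force": force on a finger pad.
Only numpy, scipy, OpenCV 4.12 (cv2) and the standard library are available. Lean on these libraries where they do the work, as an engineer would, in place of code of your own. Each camera call takes 0.05 s, during which the arm holds its last target. There are 200 camera calls.

## Working session

There is one attempt and no reset: what is moved stays moved. The work goes in short steps, Python scripts to look and compute and a shell command to move; the robot and the scene stay as the last step left them, time stands still between calls to the robot, and variables do not carry over. Pictures are saved under pics/ and viewed, at most 20 in all, crops included, and the job is handed in when it is done.

```bash
mkdir -p pics; cat > h.py <<'E'
import numpy as np, cv2
from cell import robot, eyes, models
from scipy.spatial.transform import Rotation as R
def rot(q): return R.from_quat([q[1],q[2],q[3],q[0]])
def cam(n): return eyes.read_camera(n)
def f(c): return 192/np.tan(np.radians(c['fov_y'])/2)
def ray(c,u,v,fish=False):
    x=(u-c['cx'])/f(c); y=(v-c['cy'])/f(c)
    if fish:
        r=np.hypot(x,y); s=np.sin(r)/r if r>1e-9 else 1; d=np.array([x*s,-y*s,-np.cos(r)])
    else: d=np.array([x,-y,-1.])
    d=rot(c['orientation']).apply(d); return d/np.linalg.norm(d)
def onz(c,u,v,z,fish=False):
    d=ray(c,u,v,fish); p=np.array(c['position']); return p+d*(z-p[2])/d[2]
def proj(c,P,fish=False):
    q=rot(c['orientation']).inv().apply(np.atleast_2d(P)-np.array(c['position']))
    x,y,z=q[:,0],-q[:,1],-q[:,2]
    if fish:
        rr=np.hypot(x,y); th=np.arctan2(rr,z); k=th/np.maximum(rr,1e-9)
        return np.c_[c['cx']+f(c)*k*x,c['cy']+f(c)*k*y]
    return np.c_[c['cx']+f(c)*x/z,c['cy']+f(c)*y/z]
E
python3 - <<'E'
from h import *
for n in("scene","side","wrist"):
    c=cam(n); cv2.imwrite(f'pics/a_{n}.png',c['color']); print(n,c['fov_y'],c['cx'],c['cy'],c['position'],c['orientation'])
    for t in "fixed_rack loose_rack rack_handle dryer fixed_join_near loose_join_near fixed_join_far loose_join_far board_red board_yellow board_green board_blue board_wood slot_red slot_yellow slot_green slot_blue slot_wood bowl spice_jar oil_bottle".split():
        r=models.tip_of(n,t)
        print(n,t,[(round(k['conf'],2),round(k['location'][0]*512,1),round(k['location'][1]*384,1)) for k in r[:3]])
print(robot.get_state())
E
```

```text
scene 54.701020150096454 252.63711605444414 193.14839220368586 [ 0.89875119 -0.61199247  0.58518172] [0.85611835 0.44099674 0.12859717 0.23674041]
scene fixed_rack [(0.55, 270.5, 209.8)]
scene loose_rack [(0.81, 298.4, 166.3), (0.31, 368.6, 195.9)]
scene rack_handle [(0.66, 298.7, 131.7)]
scene dryer [(0.75, 302.1, 130.4), (0.64, 168.9, 294.5)]
scene fixed_join_near []
scene loose_join_near [(0.92, 266.7, 174.5), (0.53, 368.0, 197.6)]
scene fixed_join_far [(0.63, 306.0, 198.8)]
scene loose_join_far [(0.57, 318.6, 184.6)]
scene board_red [(0.74, 126.5, 323.8)]
scene board_yellow [(0.84, 108.9, 250.9)]
scene board_green [(0.94, 146.9, 307.2), (0.51, 303.2, 159.5)]
scene board_blue [(0.77, 170.0, 298.5)]
scene board_wood []
scene slot_red [(0.95, 260.3, 217.1), (0.31, 168.7, 296.8), (0.23, 126.5, 325.1)]
scene slot_yellow [(0.78, 270.0, 205.9)]
scene slot_green [(0.82, 274.8, 200.8), (0.54, 168.1, 297.1), (0.31, 352.2, 236.9)]
scene slot_blue [(0.95, 295.4, 172.3)]
scene slot_wood [(0.97, 300.8, 156.8), (0.23, 144.8, 304.8)]
scene bowl [(0.69, 353.3, 235.5)]
scene spice_jar [(0.93, 321.
[... 1670 characters left out ...]
ist oil_bottle []
{'clock': 3.3, 'qpos': array([ 1.06869790e+00,  1.80801555e-01,  1.60697357e+00, -6.64140523e-06,
        1.35381515e+00, -2.06288578e-01]), 'qd': array([ 0.00085647,  0.00067808,  0.00015104,  0.0001568 , -0.00190521,
       -0.00068593]), 'effort': array([-4.80543349e-04, -4.33827066e+01, -3.42165971e+01,  7.02838297e-02,
        3.10152210e-02, -3.74591639e-05]), 'tool_pos': array([0.16761082, 0.55005177, 0.21752638]), 'tcp_rot': array([ 3.45489413e-06,  1.47365548e-01,  9.89082097e-01, -6.92594234e-09]), 'force': array([-0.16905305,  0.64698639, -0.25935944]), 'ft_torque': array([-0.03596958,  0.01610214, -0.00701633]), 'gripper_force': 0.0, 'width': 1.0005195630660664}
```

View pictures.

View pics/a_scene.png

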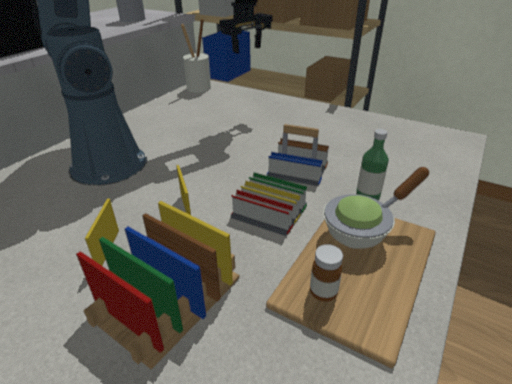

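View pics/a_side.png

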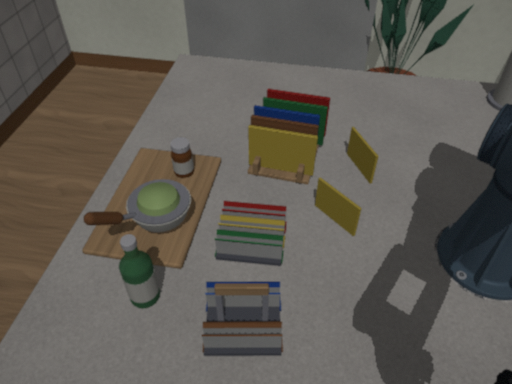

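Scene picture: the dryer holds red (120,300), green (140,285), blue (165,270), wood (182,255) and yellow (195,243). Smaller yellow look-alikes stand free at (103,235) and (184,190). In the side view the dryer yellow is (282,152) and the look-alikes are (362,155) and (338,206). I choose the large yellow in the dryer. The fixed rack is at side (251,232), and the loose rack at (242,320) with its handle at (242,290).

```bash
python3 - <<'E'
from h import *
S=cam("side");C=cam("scene")
def sh(n,c,u,v,z): print(n,np.round(onz(c,u,v,z)[:2]*1000,1))
for n,u,v,z in [("fixed",251.3,239,0),("fnear",280.2,263.4,.005),("ffar",217.7,257,.005),("sred",253.3,220.2,.01),("syel",249.8,238.3,.01),("sgrn",247.5,255,.01),
 ("loose",240.6,326.4,0),("handle",241,288.1,.1275),("lnear",277.7,294.4,.005),("lfar",207.2,294.8,.005),("sblue",241.3,300.2,.01),("swood",242.7,341.7,.01),("bowl",162.1,220.9,0)]: sh("side "+n,S,u,v,z)
for n,u,v,z in [("fixed",270.5,209.8,0),("ffar",306,198.8,.005),("sred",260.3,217.1,.01),("syel",270,205.9,.01),("sgrn",274.8,200.8,.01),
 ("loose",298.4,166.3,0),("handle",298.7,131.7,.1275),("lnear",266.7,174.5,.005),("lfar",318.6,184.6,.005),("sblue",295.4,172.3,.01),("swood",300.8,156.8,.01),("dryer",168.9,294.5,0),("bred",126.5,323.8,.012),("bgreen",146.9,307.2,.012),("bblue",170,298.5,.012),("bowl",353.3,235.5,0),("jar",321.4,292.1,0),("bottle",367.2,194.4,0)]: sh("scene "+n,C,u,v,z)
# board regions
for cn in("scene","side"):
    c=cam(cn); ov=c['color'].copy()
    for t in "board_red board_yellow board_green board_blue board_wood".split():
        for k in models.cut_out(cn,t)[:3]:
            m=k['region']; ys,xs=np.nonzero(m); print(cn,t,round(k['conf'],2),m.sum(),xs.min(),xs.max(),ys.min(),ys.max())
    x=c['color'][210:380,70:250] if cn=="scene" else c['color'][80:270,200:390]
    cv2.imwrite(f'pics/crop_{cn}.png',cv2.resize(x,None,fx=3.2,fy=3.2,interpolation=cv2.INTER_CUBIC)[:600,:800])
E
```

```text
side fixed [543.7  45.4]
side fnear [465.1 107.3]
side ffar [608.6 115.4]
side sred [548.5  -5.6]
side syel [546.  52.]
side sgrn [541.7 101.2]
side loose [521.8 273.6]
side handle [519.4 265.3]
side lnear [458.5 188.7]
side lfar [606.5 216.9]
side sblue [531.4 219.7]
side swood [509.6 310.3]
side bowl [772.1  28.8]
scene fixed [542.2  50.9]
scene ffar [603.1 134. ]
scene sred [540.9   1.4]
scene syel [539.4  53.1]
scene sgrn [539.5  78.5]
scene loose [511.1 281.2]
scene handle [516.3 254.5]
scene lnear [454.7 185.7]
scene lfar [605.3 212.9]
scene sblue [524.7 231.2]
scene swood [499.6 321.1]
scene dryer [ 501.3 -288.7]
scene bred [ 488.3 -384.2]
scene bgreen [ 494.1 -339. ]
scene bblue [ 517.7 -301.6]
scene bowl [756.5  63.3]
scene jar [ 757.3 -129.7]
scene bottle [734.3 242. ]
scene board_red 0.58 3102 76 163 252 352
scene board_red 0.55 3348 230 306 173 235
scene board_yellow 0.86 1888 158 232 202 284
scene board_yellow 0.83 1151 85 118 200 265
scene board_yellow 0.66 291 176 190 166 214
scene board_green 0.88 2820 99 182 237 333
scene board_green 0.3 2538 125 205 227 318
scene board_blue 0.69 2564 125 205 227 319
scene board_blue 0.4 1518 310 342 245 301
scene board_wood 0.93 2226 142 220 214 300
side board_red 0.84 624 266 330 88 130
side board_red 0.46 821 263 327 97 144
side board_yellow 0.66 1313 317 361 178 233
side board_yellow 0.63 2567 249 317 125 174
side board_yellow 0.6 1025 347 378 127 182
side board_green 0.75 801 263 327 97 144
side board_green 0.42 654 266 330 87 107
side board_blue 0.76 650 254 319 105 123
side board_wood 0.79 724 251 318 114 134
```

View pics/crop_scene.png

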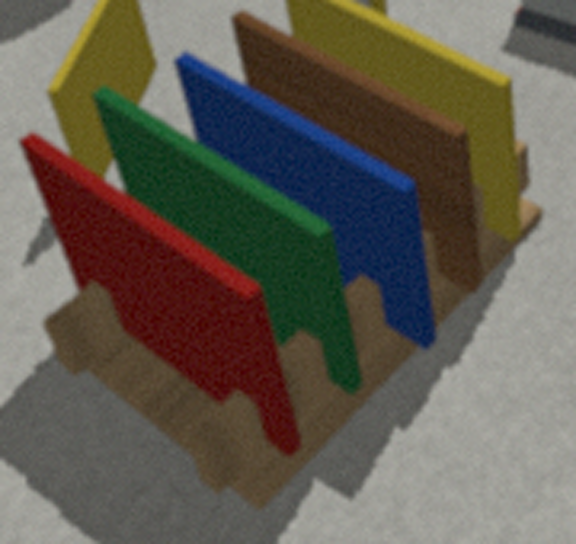

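View pics/crop_side.png

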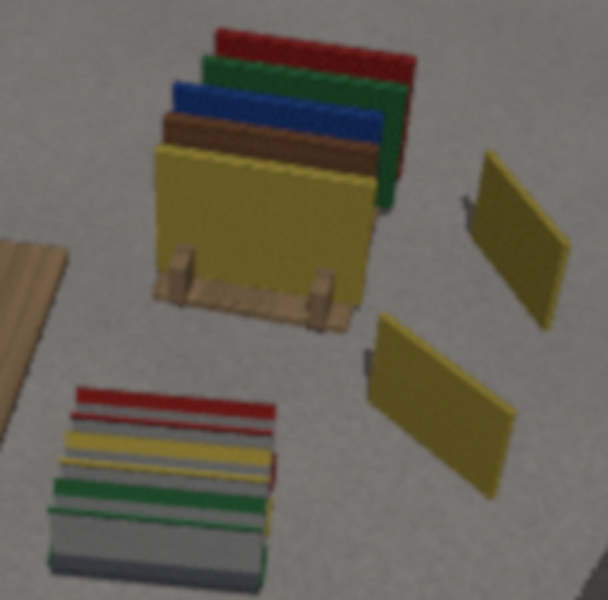

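The yellow in the dryer is clearly the largest, and all five boards are present. Next I move over the racks for a close wrist view.

```bash
cat >> h.py <<'E'
def goto(x,y,z,yaw):
    """tool deltas (mm, tool axes now) and turn about tool z (deg) to reach TCP (mm) with tool y at yaw deg from world y (mod 180)"""
    s=robot.get_state(); Rm=rot(s['tcp_rot']).as_matrix(); p=s['tool_pos']*1000
    yw=np.degrees(np.arctan2(-Rm[0,1],Rm[1,1])); d=(yaw-yw+90)%180-90
    tilt=Rm.T@np.array([0,0,-1.])
    D=np.array([x,y,z])-p
    a=Rm.T@D; b=R.from_euler('z',d,degrees=True).as_matrix()@Rm; b=b.T@D
    print('TCP',p.round(1),'yaw',yw.round(2),'tilt',tilt.round(3)[:2],'turn z',round(-d,2),'| d before turn',a.round(1),'| d after turn',b.round(1),'F',s['force'].round(1),'w',round(s['width'],3),'t',round(s['clock'],1),'q6',s['qpos'][5].round(2))
E
python3 -m inch '[{"delta_pos":[0,0,-25],"turn":[0,0,-7],"jaw":1},{"delta_pos":[0,0,-25],"turn":[0,0,-7],"jaw":1},{"delta_pos":[0,0,-30],"turn":[0,0,-7],"jaw":1},{"delta_pos":[-25,-35,0],"turn":[0,0,0],"jaw":1},{"delta_pos":[-25,-35,0],"turn":[0,0,0],"jaw":1},{"delta_pos":[-25,-35,0],"turn":[0,0,0],"jaw":1},{"delta_pos":[-25,-35,0],"turn":[0,0,0],"jaw":1},{"delta_pos":[-25,-35,0],"turn":[0,0,0],"jaw":1},{"delta_pos":[-25,-35,0],"turn":[0,0,0],"jaw":1},{"delta_pos":[-25,-35,0],"turn":[0,0,0],"jaw":1},{"delta_pos":[-25,-35,0],"turn":[0,0,0],"jaw":1},{"delta_pos":[-25,-35,0],"turn":[0,0,0],"jaw":1},{"delta_pos":[-25,-35,0],"turn":[0,0,0],"jaw":1},{"delta_pos":[-25,-35,0],"turn":[0,0,0],"jaw":1},{"delta_pos":[-25,-35,0],"turn":[0,0,0],"jaw":1},{"delta_pos":[0,0,0],"turn":[0,0,0],"jaw":1},{"delta_pos":[0,0,0],"turn":[0,0,0],"jaw":1}]'
python3 - <<'E'
from h import *
goto(520,262,200,10)
c=cam("wrist"); cv2.imwrite('pics/w1.png',c['color'])
for t,z in [("fixed_join_near",.005),("fixed_join_far",.005),("loose_join_near",.005),("loose_join_far",.005),("rack_handle",.1275),("slot_red",.01),("slot_yellow",.01),("slot_green",.01),("slot_blue",.01),("slot_wood",.01),("loose_rack",0),("fixed_rack",0)]:
    for k in models.tip_of("wrist",t)[:2]:
        u,v=k['location'][0]*512,k['location'][1]*384
        print(t,round(k['conf'],2),round(u),round(v),(onz(c,u,v,z,True)[:2]*1000).round(1))
E
```

```text
clock: 5.7
tool_pos: [0.4966, 0.1517, 0.2972]
tcp_rot: [-0.0, -0.034, 0.999, 0.0]
force: [-0.4, 0.3, -0.1]
width: 1.0
gripper_force: 0.0
TCP [496.6 151.7 297.2] yaw 3.92 tilt [-0.001 -0.   ] turn z -6.08 | d before turn [-30.9 108.4  97.2] | d after turn [-42.2 104.5  97.2] F [-0.4  0.3 -0.1] w 1.0 t 5.7 q6 -1.57
fixed_join_near 0.73 233 138 [467.2 111.1]
fixed_join_far 0.97 231 227 [614.1 114.6]
loose_join_near 0.78 281 132 [453.  183.8]
loose_join_far 0.82 290 224 [602.4 212.5]
rack_handle 0.75 348 198 [517.3 263.5]
slot_red 0.63 158 183 [544.5  -7.2]
slot_red 0.26 184 302 [774.2  30.8]
slot_yellow 0.73 188 182 [540.7  42.5]
slot_yellow 0.54 302 180 [524.3 224. ]
slot_green 0.96 216 183 [539.4  88.6]
slot_blue 0.69 302 181 [526.2 223.4]
slot_wood 0.73 357 174 [508.  313.9]
loose_rack 0.74 325 177 [518.6 263.2]
fixed_rack 0.75 190 182 [543.2  44.6]
```

View pics/w1.png

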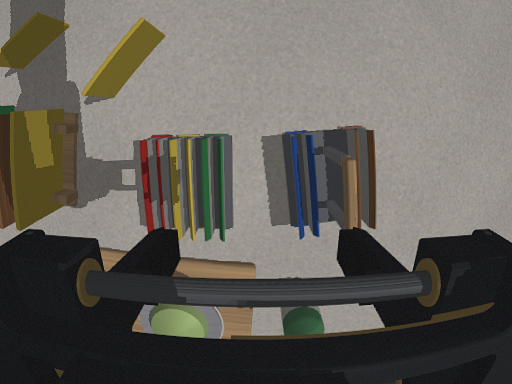

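The wrist picture shows the fixed rack's lips at columns 140–225, rows 135–240. The loose rack's blue lips are at (305,185), the handle at (349,185) and the wood lips at (365,180). The yellow look-alikes are at (30,40) and (125,60). I'll refine with a lip-mask fit.

```bash
cat >> h.py <<'E'
from scipy.optimize import minimize
HS={'red':[(0,8),(172,180)],'yellow':[(22,34)],'green':[(45,85)],'blue':[(100,125)],'wood':[(9,20)]}
def cmask(img,col,smin=110,vmin=40):
    h=cv2.cvtColor(cv2.medianBlur(img,3),cv2.COLOR_BGR2HSV); m=np.zeros(h.shape[:2],np.uint8)
    for a,b in HS[col]: m|=cv2.inRange(h,(a,smin,vmin),(b,255,255))
    return m
def T(p,L):
    x,y,a=p[0]/1e3,p[1]/1e3,np.radians(p[2]); L=np.array(L,float)/1e3
    return np.c_[x+L[:,0]*np.cos(a)-L[:,1]*np.sin(a),y+L[:,0]*np.sin(a)+L[:,1]*np.cos(a),L[:,2]]
def lips(y): return [[(-75,y+s*6.5,55),(75,y+s*6.5,55),(75,y+s*12.5,65),(-75,y+s*12.5,65)] for s in(-1,1)]
def boardpoly(y,z0=12,L=90):
    return [[(-L,y+5*s,z0),(L,y+5*s,z0),(L,y+5*s,z0+130),(-L,y+5*s,z0+130)] for s in(-1,1)]+[[(-L,y-5,z0+130),(L,y-5,z0+130),(L,y+5,z0+130),(-L,y+5,z0+130)]]
def fit(c,fish,parts,p0,win=40,smin=110):
    """parts: {colour:[polys]}; fit pose (mm,mm,deg) to colour masks"""
    def ren(p):
        o={}
        for k,P in parts.items():
            m=np.zeros((384*2,512*2),np.uint8)
            for q in P: cv2.fillPoly(m,[np.round(proj(c,T(p,q),fish)*2*16).astype(np.int32)],255,cv2.LINE_AA,4)
            o[k]=cv2.resize(m,(512,384),interpolation=cv2.INTER_AREA).astype(float)
        return o
    r0=ren(p0); M={}
    for k in parts:
        z=cv2.dilate((r0[k]>0).astype(np.uint8),np.ones((win,win)))
        M[k]=cv2.GaussianBlur((cmask(c['color'],k,smin)*z).astype(float),(0,0),1.2)
    def cost(p):
        r=ren(p); return sum(np.abs(cv2.GaussianBlur(r[k],(0,0),1.2)-M[k]).sum() for k in parts)/sum(M[k].sum()+1 for k in parts)
    best=None
    for da in(-3,0,3):
        s=minimize(cost,np.array(p0)+[0,0,da],method='Nelder-Mead',options=dict(initial_simplex=np.array(p0)+[[0,0,da],[8,0,da],[0,8,da],[0,0,da+4]],xatol=.05,fatol=1e-4))
        if best is None or s.fun<best.fun: best=s
    return best.x.round(2),round(best.fun,3)
FIX={'red':lips(-45),'yellow':lips(0),'green':lips(45)}
HAND=[[(-50,s*6,115),(50,s*6,115),(50,s*6,140),(-50,s*6,140)] for s in(-1,1)]+[[(-50,-6,140),(50,-6,140),(50,6,140),(-50,6,140)]]
LOO={'blue':lips(-45)}
LOOW={'blue':lips(-45),'wood':lips(45)+HAND}
E
python3 - <<'E'
from h import *
c=cam("wrist"); S=cam("side")
print('fixed w',fit(c,True,FIX,[543,46,3])); print('fixed s',fit(S,False,FIX,[543,46,3]))
for n,P in(('b',LOO),('bw',LOOW)):
    print('loose',n,fit(c,True,P,[518,263,10],30,90),fit(S,False,P,[518,263,10],30,90))
E
```

```text
fixed w (array([541.31,  44.98,   3.53]), np.float64(0.365))
fixed s (array([540.34,  47.57,   2.85]), np.float64(0.503))
loose b (array([516.7 , 266.48,  10.75]), np.float64(0.353)) (array([518.73, 267.43,   9.89]), np.float64(3.627))
loose bw (array([516.19, 266.89,  10.76]), np.float64(0.317)) (array([517.68, 266.73,  10.47]), np.float64(0.674))
```

```bash
python3 -c "
from h import *
goto(516.3,266.7,110,10.7)"
```

```text
TCP [496.5 152.3 297.5] yaw 4.05 tilt [-0. -0.] turn z -6.65 | d before turn [-27.8 112.7 187.5] | d after turn [-40.7 108.7 187.5] F [-0.   0.4  0.5] w 1.001 t 6.5 q6 -1.57
```

```bash
python3 -m inch '[{"delta_pos":[0,0,0],"turn":[0,0,-6.7],"jaw":0},{"delta_pos":[-14,36,0],"turn":[0,0,0],"jaw":0},{"delta_pos":[-14,36,0],"turn":[0,0,0],"jaw":0},{"delta_pos":[-13,37,0],"turn":[0,0,0],"jaw":0},{"delta_pos":[0,0,40],"turn":[0,0,0],"jaw":0},{"delta_pos":[0,0,40],"turn":[0,0,0],"jaw":0},{"delta_pos":[0,0,40],"turn":[0,0,0],"jaw":0},{"delta_pos":[0,0,35],"turn":[0,0,0],"jaw":0},{"delta_pos":[0,0,20],"turn":[0,0,0],"jaw":0},{"delta_pos":[0,0,12],"turn":[0,0,0],"jaw":0},{"delta_pos":[0,0,0],"turn":[0,0,0],"jaw":0}]' 25
python3 -c "
from h import *
goto(516.3,266.7,110,10.7)
c=cam('side');cv2.imwrite('pics/s2.png',cv2.resize(c['color'][200:384,130:380],None,fx=3,fy=3))"
```

```text
clock: 7.55
tool_pos: [0.5155, 0.2667, 0.1089]
tcp_rot: [-0.002, -0.094, 0.996, -0.0]
force: [-0.7, 0.0, -0.1]
width: 0.501
gripper_force: 0.0
TCP [515.5 266.7 108.9] yaw 10.74 tilt [-0.003  0.   ] turn z 0.04 | d before turn [-0.8 -0.1 -1.1] | d after turn [-0.8 -0.1 -1.1] F [-0.7  0.  -0.1] w 0.501 t 7.5 q6 -1.49
```

View pics/s2.png

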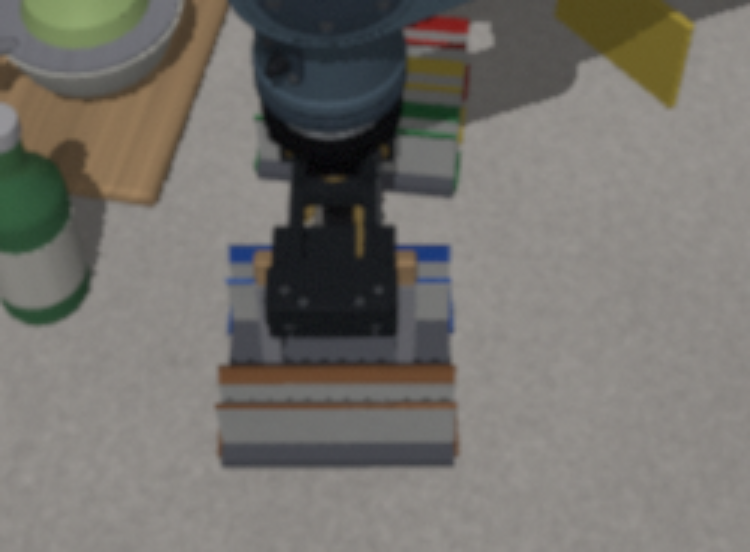

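The picture shows the gripper centred on the handle (crop 335,270) with its ends free. Now I grip it and drag.

```bash
python3 -m inch '[{"delta_pos":[0,0,0],"turn":[0,0,0],"jaw":-1},{"delta_pos":[0,0,0],"turn":[0,0,0],"jaw":-1},{"delta_pos":[0,0,0],"turn":[0,0,0],"jaw":-1},{"delta_pos":[0,0,0],"turn":[0,0,0],"jaw":-1},{"delta_pos":[0,0,0],"turn":[0,0,0],"jaw":-1},{"delta_pos":[-2,-10,0],"turn":[0,0,1.5],"jaw":-1},{"delta_pos":[-2,-10,0],"turn":[0,0,1.5],"jaw":-1},{"delta_pos":[-2,-10,0],"turn":[0,0,1.5],"jaw":-1},{"delta_pos":[-2,-10,0],"turn":[0,0,1.5],"jaw":-1},{"delta_pos":[-2,-10,0],"turn":[0,0,1.3],"jaw":-1},{"delta_pos":[-1,-10,0],"turn":[0,0,0],"jaw":-1},{"delta_pos":[0,-10,0],"turn":[0,0,0],"jaw":-1},{"delta_pos":[0,-5,0],"turn":[0,0,0],"jaw":-1},{"delta_pos":[0,0,0],"turn":[0,0,0],"jaw":-1},{"delta_pos":[0,0,0],"turn":[0,0,0],"jaw":-1}]' 40
python3 -c "
from h import *
goto(533.3,179.8,109,3.4)
for z in(0,):
  S=cam('side');cv2.imwrite('pics/s3.png',cv2.resize(S['color'][200:384,130:380],None,fx=3,fy=3))
  print(fit(S,False,{'wood':lips(45)},[532,189,3.4],30,90))"
```

```text
clock: 9.1
tool_pos: [0.5366, 0.1926, 0.1112]
tcp_rot: [0.001, -0.029, 1.0, -0.0]
force: [-0.6, -0.9, 5.8]
width: 0.13
gripper_force: 40.0
TCP [536.6 192.6 111.2] yaw 3.35 tilt [0.002 0.001] turn z -0.05 | d before turn [  4.1 -12.6   2.2] | d after turn [  4.1 -12.6   2.2] F [-0.6 -0.9  5.8] w 0.13 t 9.1 q6 -1.49
(array([535.2 , 193.71,   3.56]), np.float64(0.326))
```

View pics/s3.png

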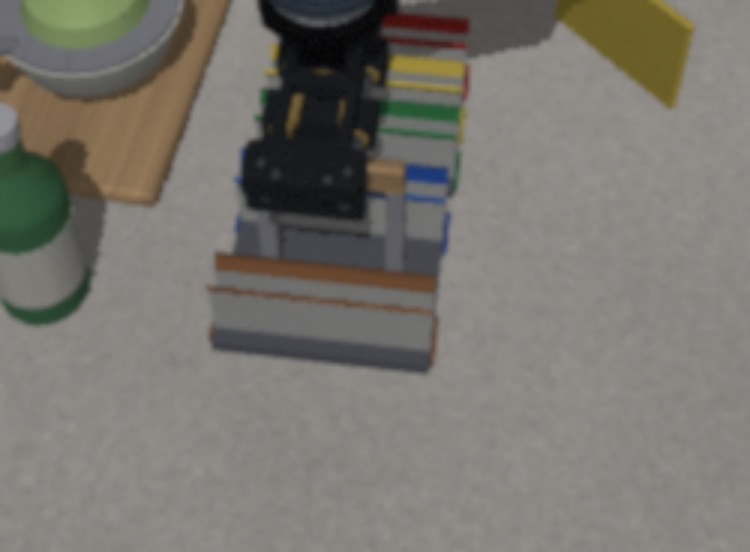

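```bash
python3 - <<'E'
from h import *
S=cam("side"); p=[535.2,193.7,3.5]
im=S['color'].copy()
big=cv2.resize(im,None,fx=3,fy=3)
def dr(L,col,pp): cv2.polylines(big,[np.round(proj(S,T(pp,L))*3+1).astype(int)],True,col,1)
for q in lips(45)+lips(-45): dr(q,(255,0,255),p)
for q in HAND: dr(q,(0,255,255),p)
for q in lips(45)+lips(0): dr(q,(255,255,0),[541.2,45.5,3.4])
t=[536.6,192.6,3.35]
dr([(0,0,90),(0,0,130),(0,0,250)],(0,0,255),t)
dr([(-37,-93,173),(37,-93,173),(37,93,173),(-37,93,173)],(0,0,255),t)
cv2.imwrite('pics/ov.png',big[600:1152,390:1140])
E
```

```text
(no output)
```

View pics/ov.png

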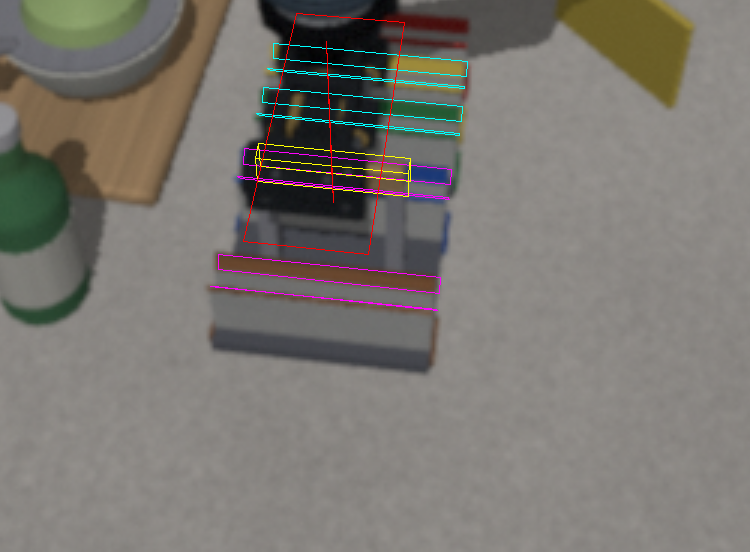

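The overlay agrees: the grip is centred on the handle, with 13 mm of gap left. Now I creep until contact.

```bash
python3 -m inch '[{"delta_pos":[1,-3,0],"turn":[0,0,0],"jaw":-1},{"delta_pos":[1,-3,0],"turn":[0,0,0],"jaw":-1},{"delta_pos":[0,-2,0],"turn":[0,0,0],"jaw":-1},{"delta_pos":[0,-2,0],"turn":[0,0,0],"jaw":-1},{"delta_pos":[0,0,0],"turn":[0,0,0],"jaw":-1}]'; python3 -m inch '[{"delta_pos":[0,-1,0],"turn":[0,0,0],"jaw":-1},{"delta_pos":[0,-1,0],"turn":[0,0,0],"jaw":-1},{"delta_pos":[0,0,0],"turn":[0,0,0],"jaw":-1}]';python3 -m inch '[{"delta_pos":[0,-1,0],"turn":[0,0,0],"jaw":-1},{"delta_pos":[0,0,0],"turn":[0,0,0],"jaw":-1}]'
```

```text
clock: 9.7
tool_pos: [0.5349, 0.1837, 0.1113]
tcp_rot: [0.001, -0.03, 1.0, 0.0]
force: [0.2, 3.8, 5.5]
width: 0.129
gripper_force: 40.0
clock: 10.0
tool_pos: [0.5349, 0.182, 0.1112]
tcp_rot: [0.001, -0.03, 1.0, 0.001]
force: [0.2, 4.7, 6.2]
width: 0.127
gripper_force: 40.0
clock: 10.2
tool_pos: [0.535, 0.1811, 0.1113]
tcp_rot: [0.001, -0.03, 1.0, 0.001]
force: [-0.6, 5.3, 6.9]
width: 0.127
gripper_force: 40.0
```

```bash
for i in 1; do python3 -m inch '[{"delta_pos":[0,-1,0],"turn":[0,0,0],"jaw":-1},{"delta_pos":[0,0,0],"turn":[0,0,0],"jaw":-1}]'; python3 -m inch '[{"delta_pos":[0,-1,0],"turn":[0,0,0],"jaw":-1},{"delta_pos":[0,0,0],"turn":[0,0,0],"jaw":-1}]'; python3 -m inch '[{"delta_pos":[0,-1,0],"turn":[0,0,0],"jaw":-1},{"delta_pos":[0,0,0],"turn":[0,0,0],"jaw":-1}]'; done | grep -E "pos|force: \["
python3 - <<'E'
from h import *
goto(0,0,0,3.4); S=cam("side"); print(fit(S,False,{'wood':lips(45)},[534,181,3.4],30,90))
E
```

```text
tool_pos: [0.535, 0.1801, 0.1113]
force: [-1.0, 5.1, 6.8]
tool_pos: [0.5351, 0.1797, 0.1114]
force: [-0.8, 8.1, 6.8]
tool_pos: [0.5351, 0.1792, 0.1116]
force: [-1.3, 8.8, 8.9]
TCP [535.1 179.2 111.6] yaw 3.41 tilt [ 0.002 -0.003] turn z 0.01 | d before turn [ 545.  -147.3  110.3] | d after turn [ 544.9 -147.5  110.3] F [-1.3  8.8  8.9] w 0.129 t 10.8 q6 -1.52
(array([533.95, 180.26,   2.73]), np.float64(0.337))
```

```bash
for i in 1; do python3 -m inch '[{"delta_pos":[0,-1,0],"turn":[0,0,0],"jaw":-1},{"delta_pos":[0,-1,0],"turn":[0,0,0],"jaw":-1},{"delta_pos":[0,0,0],"turn":[0,0,0],"jaw":-1}]'; python3 -m inch '[{"delta_pos":[0,-1,0.5],"turn":[0,0,0],"jaw":-1},{"delta_pos":[0,-1,0.5],"turn":[0,0,0],"jaw":-1},{"delta_pos":[0,0,0],"turn":[0,0,0],"jaw":-1}]'; done | grep -E "pos|force: \["
python3 - <<'E'
from h import *
s=robot.get_state(); print(s['ft_torque'])
goto(0,0,0,3.4); S=cam("side"); print(fit(S,False,{'wood':lips(45)},[534,181,3.4],30,90))
E
```

```text
tool_pos: [0.5352, 0.178, 0.1122]
force: [-2.8, 11.9, 13.5]
tool_pos: [0.5354, 0.1773, 0.1125]
force: [-7.5, 15.7, 20.9]
[ 2.69679687e+00  1.23698847e+00 -9.62094701e-04]
TCP [535.4 177.3 112.5] yaw 3.43 tilt [ 0.003 -0.006] turn z 0.03 | d before turn [ 545.3 -145.6  110.2] | d after turn [ 545.2 -146.   110.2] F [-7.5 15.7 20.9] w 0.129 t 11.4 q6 -1.53
(array([537.18, 178.53,   3.58]), np.float64(0.312))
```

```bash
python3 -m inch '[{"delta_pos":[0,1,0],"turn":[0,0,0],"jaw":-1},{"delta_pos":[0,1,0],"turn":[0,0,0],"jaw":-1},{"delta_pos":[0,1,0],"turn":[0,0,0],"jaw":-1},{"delta_pos":[0,0,0],"turn":[0,0,0],"jaw":-1},{"delta_pos":[0,0,0],"turn":[0,0,0],"jaw":-0.3},{"delta_pos":[0,0,0],"turn":[0,0,0],"jaw":-0.3},{"delta_pos":[0,0,0],"turn":[0,0,0],"jaw":-0.3},{"delta_pos":[0,0,0],"turn":[0,0,0],"jaw":-0.3}]' | grep -E "pos|force: \["
python3 -m inch '[{"delta_pos":[0,0,-20],"turn":[0,0,0],"jaw":-0.3},{"delta_pos":[0,0,-40],"turn":[0,0,0],"jaw":-0.3},{"delta_pos":[0,0,-40],"turn":[0,0,0],"jaw":-0.3},{"delta_pos":[5,0,-40],"turn":[0,0,0],"jaw":-0.3},{"delta_pos":[5,-20,-25],"turn":[0,0,0],"jaw":-0.3},{"delta_pos":[5,-20,-10],"turn":[0,0,0],"jaw":-0.3},{"delta_pos":[5,0,0],"turn":[0,0,0],"jaw":-0.3},{"delta_pos":[0,0,0],"turn":[0,0,0],"jaw":-0.3},{"delta_pos":[0,0,0],"turn":[0,0,0],"jaw":-0.3}]'
python3 - <<'E'
from h import *
goto(0,0,0,3.4); c=cam('wrist'); cv2.imwrite('pics/w2.png',cv2.resize(c['color'][90:290,120:400],None,fx=2.8,fy=2.8,interpolation=cv2.INTER_CUBIC))
F,cf=fit(c,True,FIX,[541,45,3.4]); L,cl=fit(c,True,LOOW,[535,180,3.4],30,90); print(F,cf,L,cl)
a=np.radians(F[2]); M=np.array([[np.cos(a),np.sin(a)],[-np.sin(a),np.cos(a)]]); print(M@(L[:2]-F[:2]),L[2]-F[2])
for t in("fixed_join_near","loose_join_near","fixed_join_far","loose_join_far"):
    for k in models.tip_of("wrist",t)[:1]: print(t,k['conf'],(onz(c,k['location'][0]*512,k['location'][1]*384,.005,True)[:2]*1000).round(1))
E
```

```text
tool_pos: [0.5341, 0.1761, 0.1087]
force: [0.2, -0.2, -0.8]
clock: 13.2
tool_pos: [0.5165, 0.1361, 0.2832]
tcp_rot: [-0.001, -0.03, 1.0, 0.0]
force: [-0.3, 0.1, 0.8]
width: 0.349
gripper_force: 0.0
TCP [516.5 136.1 283.2] yaw 3.45 tilt [-0.002 -0.   ] turn z 0.05 | d before turn [ 523.1 -104.9  284.3] | d after turn [ 523.1 -105.3  284.3] F [-0.3  0.1  0.8] w 0.349 t 13.2 q6 -1.6
[541.31  45.13   3.7 ] 0.351 [533.72 181.62   3.58] 0.38
[  1.23383521 136.69530296] -0.1200000000000001
fixed_join_near 0.97 [468.2 105.5]
loose_join_near 0.75 [466.1 106.6]
fixed_join_far 0.75 [612.4 113.7]
loose_join_far 0.77 [618.6 114.9]
```

View pics/w2.png

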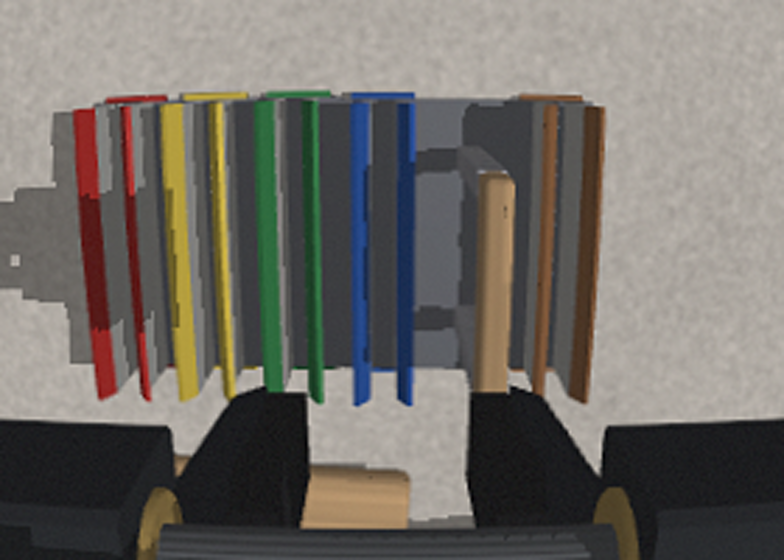

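The racks look flush: the base is continuous and the lips are evenly spaced (yellow 196, green 288, blue 382 in the crop). Next is the dryer view.

```bash
python3 -m inch '[{"delta_pos":[8,-42,-5],"turn":[0,0,0],"jaw":-0.3},{"delta_pos":[8,-42,-5],"turn":[0,0,0],"jaw":-0.3},{"delta_pos":[8,-42,-5],"turn":[0,0,0],"jaw":-0.3},{"delta_pos":[8,-42,-5],"turn":[0,0,0],"jaw":-0.3},{"delta_pos":[8,-42,-5],"turn":[0,0,0],"jaw":-0.3},{"delta_pos":[8,-42,-5],"turn":[0,0,0],"jaw":-0.3},{"delta_pos":[8,-42,-5],"turn":[0,0,0],"jaw":-0.3},{"delta_pos":[8,-42,-5],"turn":[0,0,0],"jaw":-0.3},{"delta_pos":[8,-42,-5],"turn":[0,0,0],"jaw":-0.3},{"delta_pos":[8,-42,0],"turn":[0,0,0],"jaw":-0.3},{"delta_pos":[0,0,0],"turn":[0,0,0],"jaw":-0.3},{"delta_pos":[0,0,0],"turn":[0,0,0],"jaw":-0.3}]'
python3 - <<'E'
from h import *
goto(0,0,0,3.4); c=cam('wrist'); S=cam('side'); C=cam('scene'); cv2.imwrite('pics/w3.png',c['color'])
ys=dict(red=-90,green=-45,blue=0,wood=45,yellow=90)
p=[501,-289,3]
for n,cc,fi in(('w',c,True),('scene',C,False)):
    r=fit(cc,fi,{k:boardpoly(v) for k,v in ys.items()},p,30,90); print(n,r)
    for k,v in ys.items(): print(' ',k,fit(cc,fi,{k:boardpoly(0)},T(r[0],[(0,v,0)])[0,:2].tolist()*1 and list(T(r[0],[(0,v,0)])[0,:2]*1000)+[r[0][2]],30,90))
E
```

```text
clock: 14.65
tool_pos: [0.4623, -0.2886, 0.3288]
tcp_rot: [-0.0, -0.029, 1.0, 0.001]
force: [0.8, -0.1, -0.2]
width: 0.352
gripper_force: 0.0
TCP [ 462.3 -288.6  328.8] yaw 3.35 tilt [-0.001 -0.001] turn z -0.05 | d before turn [444.4 314.7 329.6] | d after turn [444.1 315.1 329.6] F [ 0.8 -0.1 -0.2] w 0.352 t 14.7 q6 -2.41
w (array([ 500.66, -293.38,   -4.77]), np.float64(0.348))
  red (array([ 491.65, -383.34,   -5.01]), np.float64(0.098))
  green (array([ 494.01, -338.34,   -5.4 ]), np.float64(0.304))
  blue (array([ 509.  , -293.85,   -3.81]), np.float64(0.161))
  wood (array([ 510.29, -243.59,   -8.79]), np.float64(0.496))
  yellow (array([ 510.02, -202.78,   -3.11]), np.float64(0.372))
scene (array([ 504.95, -293.96,   -7.11]), np.float64(0.498))
  red (array([ 491.81, -384.41,   -5.54]), np.float64(0.115))
  green (array([ 494.64, -338.62,   -6.26]), np.float64(0.346))
  blue (array([ 511.88, -294.03,   -6.71]), np.float64(0.422))
  wood (array([ 516.21, -248.85,   -7.92]), np.float64(0.696))
  yellow (array([ 518.  , -180.02,  -24.53]), np.float64(0.677))
```

View pics/w3.png

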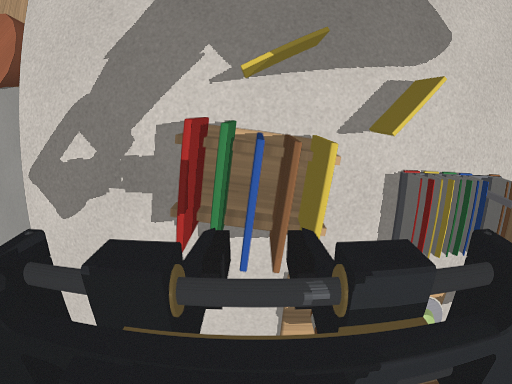

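The wrist picture shows the boards' tops from left to right: red (195,175), green (222,170), blue (252,200), wood (288,200) and yellow (322,180). The small yellow look-alikes are at (285,52) and (405,105). I start with red.

```bash
python3 - <<'E'
from h import *
goto(491.7,-383.7,107,-5.2)
E
```

```text
TCP [ 462.9 -286.9  329.4] yaw 3.54 tilt [-0.    -0.001] turn z 8.74 | d before turn [-22.8 -98.5 222.4] | d after turn [-37.5 -93.9 222.4] F [ 1.9 -0.1 -0.8] w 0.348 t 14.8 q6 -2.41
```

```bash
python3 -m inch '[{"delta_pos":[0,0,0],"turn":[0,0,4.4],"jaw":-0.3},{"delta_pos":[0,0,0],"turn":[0,0,4.3],"jaw":-0.3},{"delta_pos":[-12,-31,0],"turn":[0,0,0],"jaw":-0.3},{"delta_pos":[-12,-31,20],"turn":[0,0,0],"jaw":-0.3},{"delta_pos":[-13,-32,30],"turn":[0,0,0],"jaw":-0.3},{"delta_pos":[0,0,40],"turn":[0,0,0],"jaw":-0.3},{"delta_pos":[0,0,40],"turn":[0,0,0],"jaw":-0.3},{"delta_pos":[0,0,10],"turn":[0,0,0],"jaw":-0.3},{"delta_pos":[0,0,0],"turn":[0,0,0],"jaw":-0.3},{"delta_pos":[0,0,0],"turn":[0,0,0],"jaw":-0.3}]'; python3 - <<'E'
from h import *
goto(491.7,-383.7,107,-5.2)
c=cam('wrist'); cv2.imwrite('pics/w4.png',c['color'])
for k,p in dict(red=[491.7,-383.5,-5],green=[494.3,-338.5,-5],blue=[510,-294,-5],yellow=[510,-203,-5]).items(): print(k,fit(c,True,{k:[boardpoly(0)[2]]},p,20,90))
E
```

```text
clock: 15.8
tool_pos: [0.492, -0.3855, 0.192]
tcp_rot: [0.001, 0.045, 0.999, -0.001]
force: [0.1, 0.0, -0.1]
width: 0.35
gripper_force: 0.0
TCP [ 492.  -385.5  192. ] yaw -5.18 tilt [0.002 0.002] turn z 0.02 | d before turn [ 0.7  1.9 85. ] | d after turn [ 0.7  1.9 85. ] F [ 0.1  0.  -0.1] w 0.35 t 15.8 q6 -2.33
red (array([ 491.8 , -382.95,   -4.22]), np.float64(0.149))
green (array([ 495.88, -337.89,   -2.83]), np.float64(0.657))
blue (array([ 5.1181e+02, -2.9452e+02,  1.0000e-02]), np.float64(0.722))
yellow (array([ 509.43, -209.71,   -2.39]), np.float64(0.641))
```

View pics/w4.png

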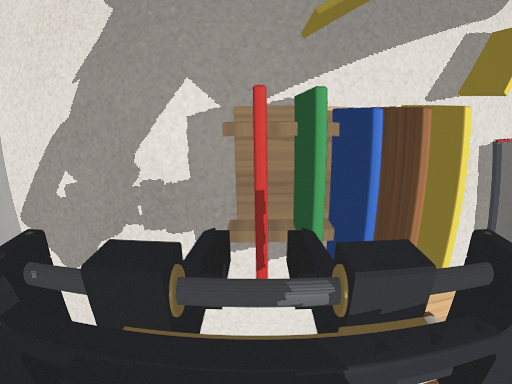

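Red sits between the fingers (column 260). Near top ends: green (321,87), blue (377,108), wood (427,108), yellow (466,107). Now I descend, grip and lift.

```bash
python3 - <<'E'
from h import *
c=cam('wrist')
for n,u,v in(('red',260,86),('green',321,87),('blue',377,108),('wood',427,108),('yellow',466,107)):
    p=onz(c,u,v,.142,True)[:2]*1000; a=np.radians(-5); print(n,p.round(1),(p+90*np.array([np.cos(a),np.sin(a)])).round(1))
E
python3 -m inch '[{"delta_pos":[1,2,25],"turn":[0,0,0],"jaw":-0.3},{"delta_pos":[0,0,30],"turn":[0,0,0],"jaw":-0.3},{"delta_pos":[0,0,20],"turn":[0,0,0],"jaw":-0.3},{"delta_pos":[0,0,10],"turn":[0,0,0],"jaw":-0.3},{"delta_pos":[0,0,0],"turn":[0,0,0],"jaw":-0.3},{"delta_pos":[0,0,0],"turn":[0,0,0],"jaw":-1},{"delta_pos":[0,0,0],"turn":[0,0,0],"jaw":-1},{"delta_pos":[0,0,0],"turn":[0,0,0],"jaw":-1},{"delta_pos":[0,0,0],"turn":[0,0,0],"jaw":-1},{"delta_pos":[0,0,0],"turn":[0,0,0],"jaw":-1}]' 40
python3 -m inch '[{"delta_pos":[0,0,-15],"turn":[0,0,0],"jaw":-1},{"delta_pos":[0,0,-25],"turn":[0,0,0],"jaw":-1},{"delta_pos":[0,0,-35],"turn":[0,0,0],"jaw":-1},{"delta_pos":[0,0,-35],"turn":[0,0,0],"jaw":-1},{"delta_pos":[0,0,-35],"turn":[0,0,0],"jaw":-1},{"delta_pos":[0,0,0],"turn":[0,0,0],"jaw":-1}]'
python3 - <<'E'
from h import *
goto(544,0.2,250,3.5)
E
```

```text
red [ 402.9 -376.5] [ 492.6 -384.4]
green [ 406.5 -332.4] [ 496.1 -340.2]
blue [ 423.4 -289.3] [ 513.  -297.2]
wood [ 423.3 -243.7] [ 513.  -251.5]
yellow [ 421.4 -201. ] [ 511.1 -208.8]
clock: 16.9
tool_pos: [0.4907, -0.384, 0.1061]
tcp_rot: [0.001, 0.046, 0.999, -0.001]
force: [0.0, 0.5, 6.7]
width: 0.11
gripper_force: 40.0
clock: 17.5
tool_pos: [0.4919, -0.3853, 0.2565]
tcp_rot: [0.004, 0.046, 0.999, -0.004]
force: [-0.4, -0.8, -1.7]
width: 0.109
gripper_force: 40.0
TCP [ 491.9 -385.3  256.5] yaw -5.24 tilt [0.007 0.007] turn z -8.74 | d before turn [-16.6 388.7   3.8] | d after turn [-75.5 381.6   4.3] F [-0.4 -0.8 -1.7] w 0.109 t 17.5 q6 -2.33
```

```bash
python3 -m inch '[{"delta_pos":[0,0,0],"turn":[0,0,-4.4],"jaw":-1},{"delta_pos":[0,0,0],"turn":[0,0,-4.3],"jaw":-1},{"delta_pos":[-7.5,38,0],"turn":[0,0,0],"jaw":-1},{"delta_pos":[-7.5,38,0],"turn":[0,0,0],"jaw":-1},{"delta_pos":[-7.5,38,0],"turn":[0,0,0],"jaw":-1},{"delta_pos":[-7.5,38,0],"turn":[0,0,0],"jaw":-1},{"delta_pos":[-7.5,38,0],"turn":[0,0,0],"jaw":-1},{"delta_pos":[-7.5,38,0],"turn":[0,0,0],"jaw":-1},{"delta_pos":[-7.5,38,0],"turn":[0,0,0],"jaw":-1},{"delta_pos":[-7.5,38,0],"turn":[0,0,0],"jaw":-1},{"delta_pos":[-7.5,38,0],"turn":[0,0,0],"jaw":-1},{"delta_pos":[-8,39,0],"turn":[0,0,0],"jaw":-1},{"delta_pos":[0,0,0],"turn":[0,0,0],"jaw":-1},{"delta_pos":[0,0,0],"turn":[0,0,0],"jaw":-1}]'
python3 - <<'E'
from h import *
goto(544,0.2,104,3.5)
c=cam('wrist'); cv2.imwrite('pics/w5.png',c['color'])
print(fit(c,True,{k:v for k,v in FIX.items() if k!='red'},[541.3,45,3.5]))
E
```

```text
clock: 18.9
tool_pos: [0.5417, 0.0026, 0.2486]
tcp_rot: [-0.001, -0.031, 1.0, 0.0]
force: [-0.2, -1.1, -0.3]
width: 0.112
gripper_force: 40.0
TCP [541.7   2.6 248.6] yaw 3.58 tilt [-0.002 -0.   ] turn z 0.08 | d before turn [ -2.4  -2.5 144.6] | d after turn [ -2.4  -2.5 144.6] F [-0.2 -1.1 -0.3] w 0.112 t 18.9 q6 -1.85
(array([540.5 ,  46.19,   3.47]), np.float64(0.343))
```

View pics/w5.png

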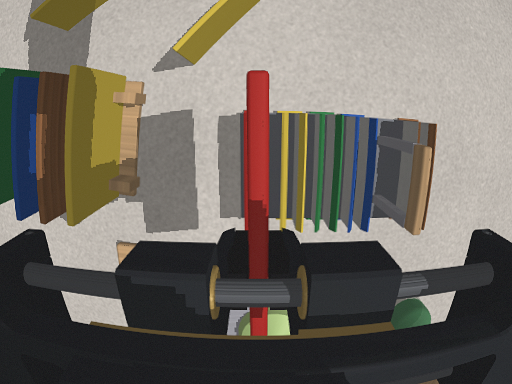

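Red is held upright over its slot (column 258). Now I lower it.

```bash
python3 -m inch '[{"delta_pos":[-2,-2,30],"turn":[0,0,0],"jaw":-1},{"delta_pos":[0,0,35],"turn":[0,0,0],"jaw":-1},{"delta_pos":[0,0,15],"turn":[0,0,0],"jaw":-1},{"delta_pos":[0,0,12],"turn":[0,0,0],"jaw":-1},{"delta_pos":[0,0,12],"turn":[0,0,0],"jaw":-1},{"delta_pos":[0,0,0],"turn":[0,0,0],"jaw":-1}]' | grep -E "pos|force: \["
python3 -m inch '[{"delta_pos":[0,0,8],"turn":[0,0,0],"jaw":-1},{"delta_pos":[0,0,8],"turn":[0,0,0],"jaw":-1},{"delta_pos":[0,0,8],"turn":[0,0,0],"jaw":-1},{"delta_pos":[0,0,0],"turn":[0,0,0],"jaw":-1}]'| grep -E "pos|force: \["
python3 -m inch '[{"delta_pos":[0,0,6],"turn":[0,0,0],"jaw":-1},{"delta_pos":[0,0,6],"turn":[0,0,0],"jaw":-1},{"delta_pos":[0,0,4],"turn":[0,0,0],"jaw":-1},{"delta_pos":[0,0,0],"turn":[0,0,0],"jaw":-1}]'| grep -E "pos|force: \["
```

```text
tool_pos: [0.5439, -0.0005, 0.1445]
force: [0.4, 0.3, -1.8]
tool_pos: [0.5436, 0.0, 0.1202]
force: [0.2, 0.8, -1.4]
tool_pos: [0.544, -0.0001, 0.1047]
force: [0.6, -0.8, -2.5]
```

```bash
python3 -m inch '[{"delta_pos":[0,0,1],"turn":[0,0,0],"jaw":-1},{"delta_pos":[0,0,0],"turn":[0,0,0],"jaw":-0.3},{"delta_pos":[0,0,0],"turn":[0,0,0],"jaw":-0.3},{"delta_pos":[0,0,0],"turn":[0,0,0],"jaw":-0.3},{"delta_pos":[0,0,-20],"turn":[0,0,0],"jaw":-0.3},{"delta_pos":[0,0,-40],"turn":[0,0,0],"jaw":-0.3},{"delta_pos":[0,0,-30],"turn":[0,0,0],"jaw":-0.3},{"delta_pos":[0,0,0],"turn":[0,0,0],"jaw":-0.3}]'
python3 - <<'E'
from h import *
goto(495,-339.3,192,-5)
c=cam('wrist');print(fit(c,True,{'red':[boardpoly(0,10)[2]]},[544,0,3.5],30))
E
```

```text
clock: 21.15
tool_pos: [0.5477, -0.0008, 0.1999]
tcp_rot: [0.005, -0.03, 1.0, -0.001]
force: [0.1, 0.3, 0.7]
width: 0.35
gripper_force: 0.0
TCP [547.7  -0.8 199.9] yaw 3.46 tilt [0.009 0.003] turn z 8.46 | d before turn [  73.1 -334.6    8.1] | d after turn [  23.1 -341.7    8.6] F [0.1 0.3 0.7] w 0.35 t 21.1 q6 -1.85
(array([545.14,   0.68,   3.88]), np.float64(0.514))
```

```bash
python3 -m inch '[{"delta_pos":[0,0,0],"turn":[0,0,4.2],"jaw":-0.3},{"delta_pos":[0,0,0],"turn":[0,0,4.2],"jaw":-0.3},{"delta_pos":[2.3,-34,0],"turn":[0,0,0],"jaw":-0.3},{"delta_pos":[2.3,-34,0],"turn":[0,0,0],"jaw":-0.3},{"delta_pos":[2.3,-34,0],"turn":[0,0,0],"jaw":-0.3},{"delta_pos":[2.3,-34,0],"turn":[0,0,0],"jaw":-0.3},{"delta_pos":[2.3,-34,0],"turn":[0,0,0],"jaw":-0.3},{"delta_pos":[2.3,-34,0],"turn":[0,0,0],"jaw":-0.3},{"delta_pos":[2.3,-34,0],"turn":[0,0,0],"jaw":-0.3},{"delta_pos":[2.3,-34,0],"turn":[0,0,0],"jaw":-0.3},{"delta_pos":[2.3,-34,0],"turn":[0,0,0],"jaw":-0.3},{"delta_pos":[2.3,-36,5],"turn":[0,0,0],"jaw":-0.3},{"delta_pos":[0,0,0],"turn":[0,0,0],"jaw":-0.3},{"delta_pos":[0,0,0],"turn":[0,0,0],"jaw":-0.3}]' >/dev/null
python3 - <<'E'
from h import *
goto(495,-339,107,-5)
c=cam('wrist')
for k,p in dict(green=[495,-339,-5],blue=[511,-295,-5],yellow=[510,-204,-5]).items(): print(k,fit(c,True,{k:[boardpoly(0)[2]]},p,14,90), fit(c,True,{k:boardpoly(0)},p,30,90))
E
```

```text
TCP [ 491.1 -338.8  187.8] yaw -5.05 tilt [-0.002 -0.002] turn z -0.05 | d before turn [-4.1 -0.  80.7] | d after turn [-4.1 -0.  80.7] F [-0.3 -0.5 -0.4] w 0.348 t 22.6 q6 -2.29
green (array([ 495.83, -338.16,   -4.26]), np.float64(0.269)) (array([ 496.1 , -338.1 ,   -4.23]), np.float64(0.289))
blue (array([ 512.46, -294.46,   -3.82]), np.float64(0.711)) (array([ 513.11, -292.72,   -2.86]), np.float64(0.549))
yellow (array([ 5.1033e+02, -2.0227e+02,  4.6000e-01]), np.float64(0.678)) (array([ 510.3 , -190.65,    5.67]), np.float64(0.594))
```

```bash
python3 -m inch '[{"delta_pos":[-4.5,0.5,25],"turn":[0,0,0],"jaw":-0.3},{"delta_pos":[0,0,28],"turn":[0,0,0],"jaw":-0.3},{"delta_pos":[0,0,20],"turn":[0,0,0],"jaw":-0.3},{"delta_pos":[0,0,8],"turn":[0,0,0],"jaw":-0.3},{"delta_pos":[0,0,0],"turn":[0,0,0],"jaw":-0.3},{"delta_pos":[0,0,0],"turn":[0,0,0],"jaw":-1},{"delta_pos":[0,0,0],"turn":[0,0,0],"jaw":-1},{"delta_pos":[0,0,0],"turn":[0,0,0],"jaw":-1},{"delta_pos":[0,0,0],"turn":[0,0,0],"jaw":-1},{"delta_pos":[0,0,0],"turn":[0,0,0],"jaw":-1}]' 40 && python3 -m inch '[{"delta_pos":[0,0,-15],"turn":[0,0,0],"jaw":-1},{"delta_pos":[0,0,-25],"turn":[0,0,0],"jaw":-1},{"delta_pos":[0,0,-35],"turn":[0,0,0],"jaw":-1},{"delta_pos":[0,0,-35],"turn":[0,0,0],"jaw":-1},{"delta_pos":[0,0,-40],"turn":[0,0,-4.3],"jaw":-1},{"delta_pos":[0,0,0],"turn":[0,0,-4.2],"jaw":-1},{"delta_pos":[-6,38.5,0],"turn":[0,0,0],"jaw":-1},{"delta_pos":[-6,38.5,0],"turn":[0,0,0],"jaw":-1},{"delta_pos":[-6,38.5,0],"turn":[0,0,0],"jaw":-1},{"delta_pos":[-6,38.5,0],"turn":[0,0,0],"jaw":-1},{"delta_pos":[-6,38.5,0],"turn":[0,0,0],"jaw":-1},{"delta_pos":[-6,38.5,0],"turn":[0,0,0],"jaw":-1},{"delta_pos":[-6,38.5,0],"turn":[0,0,0],"jaw":-1},{"delta_pos":[-6,38.5,0],"turn":[0,0,0],"jaw":-1},{"delta_pos":[-6,38.5,0],"turn":[0,0,0],"jaw":-1},{"delta_pos":[-6,38.5,0],"turn":[0,0,0],"jaw":-1},{"delta_pos":[-6,38.5,0],"turn":[0,0,0],"jaw":-1},{"delta_pos":[0,0,0],"turn":[0,0,0],"jaw":-1},{"delta_pos":[0,0,0],"turn":[0,0,0],"jaw":-1}]'
python3 - <<'E'
from h import *
goto(538.3,90.2,104,3.5)
E
```

```text
clock: 23.65
tool_pos: [0.4973, -0.3395, 0.1099]
tcp_rot: [0.001, 0.043, 0.999, -0.001]
force: [0.2, 0.4, 5.4]
width: 0.109
gripper_force: 40.0
clock: 25.55
tool_pos: [0.5358, 0.0885, 0.2587]
tcp_rot: [-0.0, -0.032, 0.999, -0.0]
force: [0.8, -1.1, -2.3]
width: 0.108
gripper_force: 40.0
TCP [535.8  88.5 258.7] yaw 3.68 tilt [-0.001  0.001] turn z 0.18 | d before turn [ -2.7   1.7 154.7] | d after turn [ -2.7   1.7 154.7] F [ 0.8 -1.1 -2.3] w 0.108 t 25.6 q6 -1.69
```

```bash
python3 -m inch '[{"delta_pos":[-3.5,1.7,30],"turn":[0,0,0],"jaw":-1},{"delta_pos":[0,0,35],"turn":[0,0,0],"jaw":-1},{"delta_pos":[0,0,15],"turn":[0,0,0],"jaw":-1},{"delta_pos":[0,0,12],"turn":[0,0,0],"jaw":-1},{"delta_pos":[0,0,12],"turn":[0,0,0],"jaw":-1},{"delta_pos":[0,0,0],"turn":[0,0,0],"jaw":-1}]' | grep -E "pos|force: \["
python3 -m inch '[{"delta_pos":[0,0,8],"turn":[0,0,0],"jaw":-1},{"delta_pos":[0,0,8],"turn":[0,0,0],"jaw":-1},{"delta_pos":[0,0,8],"turn":[0,0,0],"jaw":-1},{"delta_pos":[0,0,0],"turn":[0,0,0],"jaw":-1}]'| grep -E "pos|force: \["
python3 -m inch '[{"delta_pos":[0,0,8],"turn":[0,0,0],"jaw":-1},{"delta_pos":[0,0,8],"turn":[0,0,0],"jaw":-1},{"delta_pos":[0,0,4],"turn":[0,0,0],"jaw":-1},{"delta_pos":[0,0,0],"turn":[0,0,0],"jaw":-1}]'| grep -E "pos|force: \["
```

```text
tool_pos: [0.5391, 0.0894, 0.1536]
force: [0.1, 0.1, -2.9]
tool_pos: [0.5387, 0.0899, 0.1292]
force: [-0.4, 0.4, -1.8]
tool_pos: [0.5389, 0.0899, 0.1095]
force: [0.4, -0.3, -2.2]
```

```bash
python3 -m inch '[{"delta_pos":[0,0,1.5],"turn":[0,0,0],"jaw":-1},{"delta_pos":[0,0,0],"turn":[0,0,0],"jaw":-0.3},{"delta_pos":[0,0,0],"turn":[0,0,0],"jaw":-0.3},{"delta_pos":[0,0,0],"turn":[0,0,0],"jaw":-0.3},{"delta_pos":[0,0,-20],"turn":[0,0,0],"jaw":-0.3},{"delta_pos":[0,0,-40],"turn":[0,0,0],"jaw":-0.3},{"delta_pos":[0,0,-30],"turn":[0,0,0],"jaw":-0.3},{"delta_pos":[0,0,0],"turn":[0,0,0],"jaw":-0.3}]'
python3 - <<'E'
from h import *
goto(510.5,-204,190,-5)
c=cam('wrist');cv2.imwrite('pics/w6.png',c['color']);print(fit(c,True,{'green':[boardpoly(0,10)[2]]},[538.3,90,3.5],20),fit(c,True,{'red':[boardpoly(0,10)[2]]},[544,0,3.5],20),fit(c,True,{'blue':lips(-45),'wood':HAND},[533.5,180.5,3.5],30,90))
E
```

```text
clock: 27.75
tool_pos: [0.5429, 0.0898, 0.2045]
tcp_rot: [0.005, -0.031, 1.0, -0.0]
force: [0.1, 0.8, 0.5]
width: 0.349
gripper_force: 0.0
TCP [542.9  89.8 204.5] yaw 3.56 tilt [0.01  0.001] turn z 8.56 | d before turn [  50.7 -291.2   14.4] | d after turn [   6.8 -295.4   14.8] F [0.1 0.8 0.5] w 0.349 t 27.8 q6 -1.68
(array([538.62,  90.14,   3.87]), np.float64(0.504)) (array([544.55,   6.4 ,   5.5 ]), np.float64(0.641)) (array([533.28, 180.84,   3.58]), np.float64(0.489))
```

View pics/w6.png

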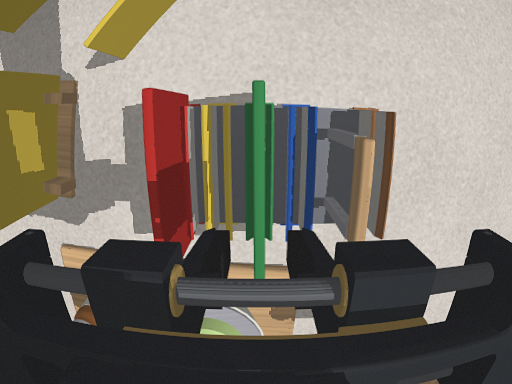

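Green stands seated at column 259 between the green lips, red is seated at (165,165), and the racks are still flush. Next is yellow, the large one.

```bash
python3 -m inch '[{"delta_pos":[0,0,0],"turn":[0,0,4.3],"jaw":-0.3},{"delta_pos":[0,0,0],"turn":[0,0,4.3],"jaw":-0.3},{"delta_pos":[0.7,-37,0],"turn":[0,0,0],"jaw":-0.3},{"delta_pos":[0.7,-37,0],"turn":[0,0,0],"jaw":-0.3},{"delta_pos":[0.7,-37,0],"turn":[0,0,0],"jaw":-0.3},{"delta_pos":[0.7,-37,0],"turn":[0,0,0],"jaw":-0.3},{"delta_pos":[0.7,-37,0],"turn":[0,0,0],"jaw":-0.3},{"delta_pos":[0.7,-37,0],"turn":[0,0,0],"jaw":-0.3},{"delta_pos":[0.7,-37,0],"turn":[0,0,0],"jaw":-0.3},{"delta_pos":[0.7,-36.5,10],"turn":[0,0,0],"jaw":-0.3},{"delta_pos":[0,0,0],"turn":[0,0,0],"jaw":-0.3},{"delta_pos":[0,0,0],"turn":[0,0,0],"jaw":-0.3}]' >/dev/null
python3 - <<'E'
from h import *
goto(510.5,-204,107,-5)
c=cam('wrist')
for k,p in dict(yellow=[510.5,-204,-5],wood=[512,-249,-5],blue=[511.5,-294.2,-5]).items(): print(k,fit(c,True,{k:[boardpoly(0)[2]]},p,14,90),fit(c,True,{k:boardpoly(0)},p,30,90))
E
```

```text
TCP [ 507.  -204.1  187.4] yaw -5.17 tilt [-0.002 -0.002] turn z -0.17 | d before turn [-3.6  0.2 80.4] | d after turn [-3.6  0.2 80.4] F [ 0.4 -0.1  0. ] w 0.349 t 29.0 q6 -2.08
yellow (array([ 510.63, -204.01,   -4.22]), np.float64(0.205)) (array([ 510.72, -204.03,   -4.28]), np.float64(0.219))
wood (array([ 512.45, -253.68,  -10.78]), np.float64(0.732)) (array([ 512.53, -253.64,   -5.74]), np.float64(0.653))
blue (array([ 513.56, -288.  ,   -4.61]), np.float64(0.729)) (array([ 512.91, -296.96,   -5.96]), np.float64(0.377))
```

```bash
python3 -m inch '[{"delta_pos":[-4,0.2,25],"turn":[0,0,0],"jaw":-0.3},{"delta_pos":[0,0,28],"turn":[0,0,0],"jaw":-0.3},{"delta_pos":[0,0,20],"turn":[0,0,0],"jaw":-0.3},{"delta_pos":[0,0,8],"turn":[0,0,0],"jaw":-0.3},{"delta_pos":[0,0,0],"turn":[0,0,0],"jaw":-0.3},{"delta_pos":[0,0,0],"turn":[0,0,0],"jaw":-1},{"delta_pos":[0,0,0],"turn":[0,0,0],"jaw":-1},{"delta_pos":[0,0,0],"turn":[0,0,0],"jaw":-1},{"delta_pos":[0,0,0],"turn":[0,0,0],"jaw":-1},{"delta_pos":[0,0,0],"turn":[0,0,0],"jaw":-1}]' 40 && python3 -m inch '[{"delta_pos":[0,0,-15],"turn":[0,0,0],"jaw":-1},{"delta_pos":[0,0,-25],"turn":[0,0,0],"jaw":-1},{"delta_pos":[0,0,-35],"turn":[0,0,0],"jaw":-1},{"delta_pos":[0,0,-35],"turn":[0,0,0],"jaw":-1},{"delta_pos":[0,0,-40],"turn":[0,0,-4.3],"jaw":-1},{"delta_pos":[0,0,0],"turn":[0,0,-4.3],"jaw":-1},{"delta_pos":[-6.5,35.5,0],"turn":[0,0,0],"jaw":-1},{"delta_pos":[-6.5,35.5,0],"turn":[0,0,0],"jaw":-1},{"delta_pos":[-6.5,35.5,0],"turn":[0,0,0],"jaw":-1},{"delta_pos":[-6.5,35.5,0],"turn":[0,0,0],"jaw":-1},{"delta_pos":[-6.5,35.5,0],"turn":[0,0,0],"jaw":-1},{"delta_pos":[-6.5,35.5,0],"turn":[0,0,0],"jaw":-1},{"delta_pos":[-6.5,35.5,0],"turn":[0,0,0],"jaw":-1},{"delta_pos":[0,0,0],"turn":[0,0,0],"jaw":-1},{"delta_pos":[0,0,0],"turn":[0,0,0],"jaw":-1}]'
python3 - <<'E'
from h import *
goto(541.5,45.3,104,3.5)
E
```

```text
clock: 30.05
tool_pos: [0.5128, -0.2047, 0.1093]
tcp_rot: [0.001, 0.044, 0.999, -0.001]
force: [-0.9, -0.0, 6.9]
width: 0.105
gripper_force: 40.0
clock: 31.55
tool_pos: [0.5417, 0.0472, 0.2582]
tcp_rot: [-0.0, -0.032, 0.999, -0.0]
force: [0.3, -0.5, -2.3]
width: 0.108
gripper_force: 40.0
TCP [541.7  47.2 258.2] yaw 3.67 tilt [-0.001  0.   ] turn z 0.17 | d before turn [  0.2  -1.9 154.2] | d after turn [  0.2  -1.9 154.2] F [ 0.3 -0.5 -2.3] w 0.108 t 31.6 q6 -1.77
```

```bash
python3 -m inch '[{"delta_pos":[-1.5,-2,30],"turn":[0,0,0],"jaw":-1},{"delta_pos":[0,0,35],"turn":[0,0,0],"jaw":-1},{"delta_pos":[0,0,15],"turn":[0,0,0],"jaw":-1},{"delta_pos":[0,0,12],"turn":[0,0,0],"jaw":-1},{"delta_pos":[0,0,12],"turn":[0,0,0],"jaw":-1},{"delta_pos":[0,0,0],"turn":[0,0,0],"jaw":-1}]' | grep -E "pos|force: \["
python3 -m inch '[{"delta_pos":[0,0,8],"turn":[0,0,0],"jaw":-1},{"delta_pos":[0,0,8],"turn":[0,0,0],"jaw":-1},{"delta_pos":[0,0,8],"turn":[0,0,0],"jaw":-1},{"delta_pos":[0,0,0],"turn":[0,0,0],"jaw":-1}]'| grep -E "pos|force: \["
python3 -m inch '[{"delta_pos":[0,0,8],"turn":[0,0,0],"jaw":-1},{"delta_pos":[0,0,8],"turn":[0,0,0],"jaw":-1},{"delta_pos":[0,0,4],"turn":[0,0,0],"jaw":-1},{"delta_pos":[0,0,0],"turn":[0,0,0],"jaw":-1}]'| grep -E "pos|force: \["
```

```text
tool_pos: [0.5431, 0.0444, 0.153]
force: [0.1, 0.9, -2.6]
tool_pos: [0.5428, 0.0449, 0.1287]
force: [0.2, 0.5, -2.3]
tool_pos: [0.543, 0.0449, 0.109]
force: [-0.4, 0.3, -1.3]
```

Release, then go to blue.

```bash
python3 -m inch '[{"delta_pos":[0,0,1.5],"turn":[0,0,0],"jaw":-1},{"delta_pos":[0,0,0],"turn":[0,0,0],"jaw":-0.3},{"delta_pos":[0,0,0],"turn":[0,0,0],"jaw":-0.3},{"delta_pos":[0,0,0],"turn":[0,0,0],"jaw":-0.3},{"delta_pos":[0,0,-20],"turn":[0,0,0],"jaw":-0.3},{"delta_pos":[0,0,-40],"turn":[0,0,0],"jaw":-0.3},{"delta_pos":[0,0,-30],"turn":[0,0,0],"jaw":-0.3},{"delta_pos":[0,0,0],"turn":[0,0,0],"jaw":-0.3}]'
python3 - <<'E'
from h import *
goto(511.5,-294,190,-5)
c=cam('wrist');print(fit(c,True,{'yellow':[boardpoly(0,10)[2]]},[541.5,45,3.5],20),fit(c,True,{'blue':lips(-45),'wood':HAND},[533.5,180.5,3.5],30,90))
E
```

```text
clock: 33.75
tool_pos: [0.5469, 0.0444, 0.204]
tcp_rot: [0.005, -0.031, 1.0, -0.001]
force: [0.6, -1.2, -0.5]
width: 0.352
gripper_force: 0.0
TCP [546.9  44.4 204. ] yaw 3.56 tilt [0.009 0.002] turn z 8.56 | d before turn [  56.5 -335.5   14.1] | d after turn [   5.9 -340.2   14.6] F [ 0.6 -1.2 -0.5] w 0.352 t 33.8 q6 -1.77
(array([541.6 ,  45.15,   3.85]), np.float64(0.498)) (array([533.86, 182.54,   3.21]), np.float64(0.32))
```

```bash
python3 -m inch '[{"delta_pos":[0,0,0],"turn":[0,0,4.3],"jaw":-0.3},{"delta_pos":[0,0,0],"turn":[0,0,4.3],"jaw":-0.3},{"delta_pos":[0.2,-34,0],"turn":[0,0,0],"jaw":-0.3},{"delta_pos":[0.2,-34,0],"turn":[0,0,0],"jaw":-0.3},{"delta_pos":[0.2,-34,0],"turn":[0,0,0],"jaw":-0.3},{"delta_pos":[0.2,-34,0],"turn":[0,0,0],"jaw":-0.3},{"delta_pos":[0.2,-34,0],"turn":[0,0,0],"jaw":-0.3},{"delta_pos":[0.2,-34,0],"turn":[0,0,0],"jaw":-0.3},{"delta_pos":[0.2,-34,0],"turn":[0,0,0],"jaw":-0.3},{"delta_pos":[0.2,-34,0],"turn":[0,0,0],"jaw":-0.3},{"delta_pos":[0.2,-34,0],"turn":[0,0,0],"jaw":-0.3},{"delta_pos":[0,-34,10],"turn":[0,0,0],"jaw":-0.3},{"delta_pos":[0,0,0],"turn":[0,0,0],"jaw":-0.3},{"delta_pos":[0,0,0],"turn":[0,0,0],"jaw":-0.3}]' >/dev/null
python3 - <<'E'
from h import *
goto(511.5,-294,107,-5)
c=cam('wrist')
for k,p in dict(blue=[511.5,-294.2,-5],wood=[512,-249,-5]).items(): print(k,fit(c,True,{k:[boardpoly(0)[2]]},p,14,90),fit(c,True,{k:boardpoly(0)},p,30,90))
E
```

```text
TCP [ 511.  -293.5  186.8] yaw -5.15 tilt [-0.002 -0.002] turn z -0.15 | d before turn [-0.7 -0.6 79.8] | d after turn [-0.7 -0.6 79.8] F [ 0.2 -0.1  0.7] w 0.349 t 35.2 q6 -2.2
blue (array([ 512.83, -294.49,   -4.3 ]), np.float64(0.238)) (array([ 512.94, -294.53,   -4.3 ]), np.float64(0.258))
wood (array([ 5.1335e+02, -2.4461e+02,  2.5000e-01]), np.float64(0.702)) (array([ 508.34, -235.36,   -3.97]), np.float64(0.625))
```

```bash
python3 -m inch '[{"delta_pos":[-1.5,-0.8,25],"turn":[0,0,0],"jaw":-0.3},{"delta_pos":[0,0,28],"turn":[0,0,0],"jaw":-0.3},{"delta_pos":[0,0,20],"turn":[0,0,0],"jaw":-0.3},{"delta_pos":[0,0,8],"turn":[0,0,0],"jaw":-0.3},{"delta_pos":[0,0,0],"turn":[0,0,0],"jaw":-0.3},{"delta_pos":[0,0,0],"turn":[0,0,0],"jaw":-1},{"delta_pos":[0,0,0],"turn":[0,0,0],"jaw":-1},{"delta_pos":[0,0,0],"turn":[0,0,0],"jaw":-1},{"delta_pos":[0,0,0],"turn":[0,0,0],"jaw":-1},{"delta_pos":[0,0,0],"turn":[0,0,0],"jaw":-1}]' 40 && python3 -m inch '[{"delta_pos":[0,0,-15],"turn":[0,0,0],"jaw":-1},{"delta_pos":[0,0,-25],"turn":[0,0,0],"jaw":-1},{"delta_pos":[0,0,-35],"turn":[0,0,0],"jaw":-1},{"delta_pos":[0,0,-35],"turn":[0,0,0],"jaw":-1},{"delta_pos":[0,0,-40],"turn":[0,0,-4.3],"jaw":-1},{"delta_pos":[0,0,0],"turn":[0,0,-4.3],"jaw":-1},{"delta_pos":[-4.4,39,0],"turn":[0,0,0],"jaw":-1},{"delta_pos":[-4.4,39,0],"turn":[0,0,0],"jaw":-1},{"delta_pos":[-4.4,39,0],"turn":[0,0,0],"jaw":-1},{"delta_pos":[-4.4,39,0],"turn":[0,0,0],"jaw":-1},{"delta_pos":[-4.4,39,0],"turn":[0,0,0],"jaw":-1},{"delta_pos":[-4.4,39,0],"turn":[0,0,0],"jaw":-1},{"delta_pos":[-4.4,39,0],"turn":[0,0,0],"jaw":-1},{"delta_pos":[-4.4,39,0],"turn":[0,0,0],"jaw":-1},{"delta_pos":[-4.4,39,0],"turn":[0,0,0],"jaw":-1},{"delta_pos":[-4.4,39,0],"turn":[0,0,0],"jaw":-1},{"delta_pos":[-4.4,39,0],"turn":[0,0,0],"jaw":-1},{"delta_pos":[0,0,0],"turn":[0,0,0],"jaw":-1},{"delta_pos":[0,0,0],"turn":[0,0,0],"jaw":-1}]'
python3 - <<'E'
from h import *
goto(536,135.3,104,3.5)
c=cam('wrist');cv2.imwrite('pics/w7.png',c['color'])
L,k=fit(c,True,LOOW,[534,181,3.5],30,90); print(L,k, T(L,[(0,-45,0)])*1000, fit(c,True,{'wood':HAND+lips(45)},[534,181,3.5],30,90))
E
```

```text
clock: 36.25
tool_pos: [0.5141, -0.2953, 0.1089]
tcp_rot: [0.001, 0.044, 0.999, -0.001]
force: [-0.8, 0.6, 5.9]
width: 0.106
gripper_force: 40.0
clock: 38.15
tool_pos: [0.5347, 0.137, 0.2576]
tcp_rot: [-0.0, -0.032, 0.999, -0.0]
force: [0.3, -0.5, -2.2]
width: 0.106
gripper_force: 40.0
TCP [534.7 137.  257.6] yaw 3.68 tilt [-0.001  0.   ] turn z 0.18 | d before turn [ -1.3  -1.7 153.6] | d after turn [ -1.3  -1.7 153.6] F [ 0.3 -0.5 -2.2] w 0.106 t 38.1 q6 -1.6
[538.23 181.61   3.68] 0.49 [[541.11827847 136.70278624   0.        ]] (array([538.21, 181.48,   3.67]), np.float64(0.297))
```

View pics/w7.png

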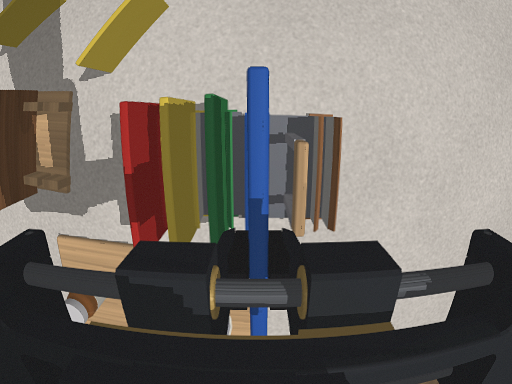

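Blue is over its slot at column 258. Red, yellow and green are seated, and the racks are in line. I lower it.

```bash
python3 -m inch '[{"delta_pos":[-3,-1.2,30],"turn":[0,0,0],"jaw":-1},{"delta_pos":[0,0,35],"turn":[0,0,0],"jaw":-1},{"delta_pos":[0,0,15],"turn":[0,0,0],"jaw":-1},{"delta_pos":[0,0,12],"turn":[0,0,0],"jaw":-1},{"delta_pos":[0,0,12],"turn":[0,0,0],"jaw":-1},{"delta_pos":[0,0,0],"turn":[0,0,0],"jaw":-1}]' | grep -E "pos|force: \["
python3 -m inch '[{"delta_pos":[0,0,8],"turn":[0,0,0],"jaw":-1},{"delta_pos":[0,0,8],"turn":[0,0,0],"jaw":-1},{"delta_pos":[0,0,8],"turn":[0,0,0],"jaw":-1},{"delta_pos":[0,0,0],"turn":[0,0,0],"jaw":-1}]'| grep -E "pos|force: \["
python3 -m inch '[{"delta_pos":[0,0,8],"turn":[0,0,0],"jaw":-1},{"delta_pos":[0,0,8],"turn":[0,0,0],"jaw":-1},{"delta_pos":[0,0,4],"turn":[0,0,0],"jaw":-1},{"delta_pos":[0,0,0],"turn":[0,0,0],"jaw":-1}]'| grep -E "pos|force: \["
```

```text
tool_pos: [0.5377, 0.135, 0.1525]
force: [-0.8, 0.1, -1.8]
tool_pos: [0.5373, 0.1355, 0.1282]
force: [0.6, 0.9, -2.5]
tool_pos: [0.5375, 0.1354, 0.1085]
force: [0.4, -0.2, -2.2]
```

```bash
python3 -m inch '[{"delta_pos":[0,0,1.5],"turn":[0,0,0],"jaw":-1},{"delta_pos":[0,0,0],"turn":[0,0,0],"jaw":-0.3},{"delta_pos":[0,0,0],"turn":[0,0,0],"jaw":-0.3},{"delta_pos":[0,0,0],"turn":[0,0,0],"jaw":-0.3},{"delta_pos":[0,0,-20],"turn":[0,0,0],"jaw":-0.3},{"delta_pos":[0,0,-40],"turn":[0,0,0],"jaw":-0.3},{"delta_pos":[0,0,-30],"turn":[0,0,0],"jaw":-0.3},{"delta_pos":[0,0,0],"turn":[0,0,0],"jaw":-0.3}]' | grep -E "pos|force: \["
python3 -m inch '[{"delta_pos":[0,0,0],"turn":[0,0,4.3],"jaw":-0.3},{"delta_pos":[0,0,0],"turn":[0,0,4.3],"jaw":-0.3},{"delta_pos":[-0.8,-38.5,0],"turn":[0,0,0],"jaw":-0.3},{"delta_pos":[-0.8,-38.5,0],"turn":[0,0,0],"jaw":-0.3},{"delta_pos":[-0.8,-38.5,0],"turn":[0,0,0],"jaw":-0.3},{"delta_pos":[-0.8,-38.5,0],"turn":[0,0,0],"jaw":-0.3},{"delta_pos":[-0.8,-38.5,0],"turn":[0,0,0],"jaw":-0.3},{"delta_pos":[-0.8,-38.5,0],"turn":[0,0,0],"jaw":-0.3},{"delta_pos":[-0.8,-38.5,0],"turn":[0,0,0],"jaw":-0.3},{"delta_pos":[-0.8,-38.5,0],"turn":[0,0,0],"jaw":-0.3},{"delta_pos":[-0.8,-38.5,0],"turn":[0,0,0],"jaw":-0.3},{"delta_pos":[-0.8,-38.5,10],"turn":[0,0,0],"jaw":-0.3},{"delta_pos":[0,0,0],"turn":[0,0,0],"jaw":-0.3},{"delta_pos":[0,0,0],"turn":[0,0,0],"jaw":-0.3}]' >/dev/null
python3 - <<'E'
from h import *
goto(512,-249,107,-5)
c=cam('wrist'); cv2.imwrite('pics/w8.png',c['color'])
print(fit(c,True,{'wood':[boardpoly(0)[2]]},[512,-249,-5],14,90))
C=cam('scene');S=cam('side'); cv2.imwrite('pics/sc8.png',cv2.resize(np.vstack([C['color'][110:260,190:350],S['color'][190:340,180:340]]),None,fx=2,fy=2))
E
```

```text
tool_pos: [0.5415, 0.1357, 0.2036]
force: [-0.5, 0.0, 0.6]
TCP [ 511.6 -249.   187. ] yaw -5.16 tilt [-0.001 -0.001] turn z -0.16 | d before turn [-0.5 -0.1 80. ] | d after turn [-0.5 -0.1 80. ] F [-0.1  0.9  0. ] w 0.352 t 41.8 q6 -2.14
(array([ 512.86, -249.54,   -4.36]), np.float64(0.534))
```

View pics/w8.png

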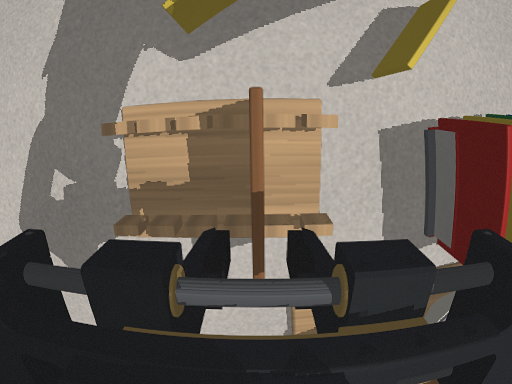

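The wooden board is between the fingers (column 257, near end at row 87). Now I grip it and carry.

```bash
python3 -m inch '[{"delta_pos":[-0.5,-0.3,25],"turn":[0,0,0],"jaw":-0.3},{"delta_pos":[0,0,28],"turn":[0,0,0],"jaw":-0.3},{"delta_pos":[0,0,20],"turn":[0,0,0],"jaw":-0.3},{"delta_pos":[0,0,8],"turn":[0,0,0],"jaw":-0.3},{"delta_pos":[0,0,0],"turn":[0,0,0],"jaw":-0.3},{"delta_pos":[0,0,0],"turn":[0,0,0],"jaw":-1},{"delta_pos":[0,0,0],"turn":[0,0,0],"jaw":-1},{"delta_pos":[0,0,0],"turn":[0,0,0],"jaw":-1},{"delta_pos":[0,0,0],"turn":[0,0,0],"jaw":-1},{"delta_pos":[0,0,0],"turn":[0,0,0],"jaw":-1}]' 40 && python3 -m inch '[{"delta_pos":[0,0,-15],"turn":[0,0,0],"jaw":-1},{"delta_pos":[0,0,-25],"turn":[0,0,0],"jaw":-1},{"delta_pos":[0,0,-35],"turn":[0,0,0],"jaw":-1},{"delta_pos":[0,0,-35],"turn":[0,0,0],"jaw":-1},{"delta_pos":[0,0,-40],"turn":[0,0,-4.3],"jaw":-1},{"delta_pos":[0,0,0],"turn":[0,0,-4.3],"jaw":-1},{"delta_pos":[-4,39.3,0],"turn":[0,0,0],"jaw":-1},{"delta_pos":[-4,39.3,0],"turn":[0,0,0],"jaw":-1},{"delta_pos":[-4,39.3,0],"turn":[0,0,0],"jaw":-1},{"delta_pos":[-4,39.3,0],"turn":[0,0,0],"jaw":-1},{"delta_pos":[-4,39.3,0],"turn":[0,0,0],"jaw":-1},{"delta_pos":[-4,39.3,0],"turn":[0,0,0],"jaw":-1},{"delta_pos":[-4,39.3,0],"turn":[0,0,0],"jaw":-1},{"delta_pos":[-4,39.3,0],"turn":[0,0,0],"jaw":-1},{"delta_pos":[-4,39.3,0],"turn":[0,0,0],"jaw":-1},{"delta_pos":[-4,39.3,0],"turn":[0,0,0],"jaw":-1},{"delta_pos":[-4,39.3,0],"turn":[0,0,0],"jaw":-1},{"delta_pos":[-4,39.3,0],"turn":[0,0,0],"jaw":-1},{"delta_pos":[0,0,0],"turn":[0,0,0],"jaw":-1},{"delta_pos":[0,0,0],"turn":[0,0,0],"jaw":-1}]'
python3 - <<'E'
from h import *
goto(532,225.5,104,3.5)
c=cam('wrist');cv2.imwrite('pics/w9.png',c['color'])
print(fit(c,True,{'blue':[boardpoly(0,10)[2]]},[537,135.5,3.5],20),fit(c,True,{'green':[boardpoly(0,10)[2]]},[539,90,3.5],20))
E
```

```text
clock: 42.95
tool_pos: [0.5135, -0.2497, 0.1083]
tcp_rot: [0.001, 0.044, 0.999, -0.001]
force: [-0.5, -0.5, 6.0]
width: 0.108
gripper_force: 40.0
clock: 44.95
tool_pos: [0.5308, 0.225, 0.257]
tcp_rot: [-0.0, -0.032, 0.999, -0.0]
force: [-1.0, -0.1, -2.0]
width: 0.106
gripper_force: 40.0
TCP [530.8 225.  257. ] yaw 3.67 tilt [-0.001  0.001] turn z 0.17 | d before turn [ -1.3   0.5 153. ] | d after turn [ -1.3   0.5 153. ] F [-1.  -0.1 -2. ] w 0.106 t 45.0 q6 -1.44
(array([536.67, 141.54,   4.88]), np.float64(0.6)) (array([537.72,  94.32,   1.42]), np.float64(0.611))
```

View pics/w9.png

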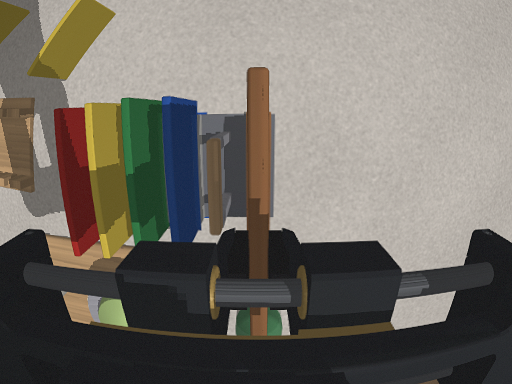

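The wooden board is over its slot at column 258. The handle at (214,185) and the blue board are in line with the other boards. I lower it.

```bash
python3 -m inch '[{"delta_pos":[-1.5,0.3,30],"turn":[0,0,0],"jaw":-1},{"delta_pos":[0,0,35],"turn":[0,0,0],"jaw":-1},{"delta_pos":[0,0,15],"turn":[0,0,0],"jaw":-1},{"delta_pos":[0,0,12],"turn":[0,0,0],"jaw":-1},{"delta_pos":[0,0,12],"turn":[0,0,0],"jaw":-1},{"delta_pos":[0,0,0],"turn":[0,0,0],"jaw":-1}]' | grep -E "pos|force: \["
python3 -m inch '[{"delta_pos":[0,0,8],"turn":[0,0,0],"jaw":-1},{"delta_pos":[0,0,8],"turn":[0,0,0],"jaw":-1},{"delta_pos":[0,0,8],"turn":[0,0,0],"jaw":-1},{"delta_pos":[0,0,0],"turn":[0,0,0],"jaw":-1}]'| grep -E "pos|force: \["
python3 -m inch '[{"delta_pos":[0,0,8],"turn":[0,0,0],"jaw":-1},{"delta_pos":[0,0,8],"turn":[0,0,0],"jaw":-1},{"delta_pos":[0,0,4],"turn":[0,0,0],"jaw":-1},{"delta_pos":[0,0,0],"turn":[0,0,0],"jaw":-1}]'| grep -E "pos|force: \["
```

```text
tool_pos: [0.5325, 0.2245, 0.1521]
force: [-0.4, -0.0, -2.3]
tool_pos: [0.532, 0.2248, 0.1276]
force: [0.6, 0.1, -1.6]
tool_pos: [0.5323, 0.2248, 0.108]
force: [-0.6, 0.5, -3.1]
```

```bash
python3 -m inch '[{"delta_pos":[0,0,1.5],"turn":[0,0,0],"jaw":-1},{"delta_pos":[0,0,0],"turn":[0,0,0],"jaw":-0.3},{"delta_pos":[0,0,0],"turn":[0,0,0],"jaw":-0.3},{"delta_pos":[0,0,0],"turn":[0,0,0],"jaw":-0.3},{"delta_pos":[0,0,-20],"turn":[0,0,0],"jaw":-0.3},{"delta_pos":[0,0,-40],"turn":[0,0,0],"jaw":-0.3},{"delta_pos":[0,0,-40],"turn":[0,0,0],"jaw":-0.3},{"delta_pos":[15,-15,-40],"turn":[0,0,0],"jaw":-0.3},{"delta_pos":[15,-30,-40],"turn":[0,0,0],"jaw":-0.3},{"delta_pos":[15,-30,-25],"turn":[0,0,0],"jaw":-0.3},{"delta_pos":[0,-15,0],"turn":[0,0,0],"jaw":-0.3},{"delta_pos":[0,0,0],"turn":[0,0,0],"jaw":-0.3},{"delta_pos":[0,0,0],"turn":[0,0,0],"jaw":-0.3}]' | grep -E "pos|force: \["
python3 - <<'E'
from h import *
goto(532,225.5,104,3.5)
c=cam('wrist'); S=cam('side')
top=cv2.resize(c['color'][90:250,60:440],None,fx=1.9,fy=1.9); bot=cv2.resize(S['color'][180:340,110:490],None,fx=1.9,fy=1.9)
cv2.imwrite('pics/end.png',np.vstack([top,bot])[:600])
for k,p in dict(red=[544,0.5,3.5],yellow=[541.5,45,3.5],green=[539,90,3.5],blue=[536.5,135.3,3.5],wood=[532,225,3.5]).items(): print(k,fit(c,True,{k:boardpoly(0,10)},p,30,90),fit(c,True,{k:[boardpoly(0,10)[2]]},p,12,90))
print(fit(S,False,{'wood':lips(45)},[534,180.5,3.5],24,90))
E
```

```text
tool_pos: [0.494, 0.1338, 0.3106]
force: [0.1, 0.4, -0.3]
TCP [494.  133.8 310.6] yaw 3.5 tilt [-0. -0.] turn z 0.0 | d before turn [-43.5  89.1 206.7] | d after turn [-43.5  89.1 206.7] F [ 0.1  0.4 -0.3] w 0.352 t 47.7 q6 -1.6
red (array([545.65,  -1.32,   1.24]), np.float64(0.259)) (array([541.97,   7.76,   2.53]), np.float64(0.594))
yellow (array([541.65,  45.13,   3.23]), np.float64(0.17)) (array([538.25,  48.76,   0.71]), np.float64(0.497))
green (array([536.31,  93.18,   5.26]), np.float64(0.34)) (array([532.26,  97.5 ,   4.05]), np.float64(0.576))
blue (array([532.67, 136.05,   3.9 ]), np.float64(0.505)) (array([532.67, 136.05,   3.95]), np.float64(0.504))
wood (array([531.85, 225.84,   4.63]), np.float64(0.363)) (array([529.67, 222.29,   6.61]), np.float64(0.504))
(array([524.4 , 180.66,   6.82]), np.float64(0.771))
```

View pics/end.png

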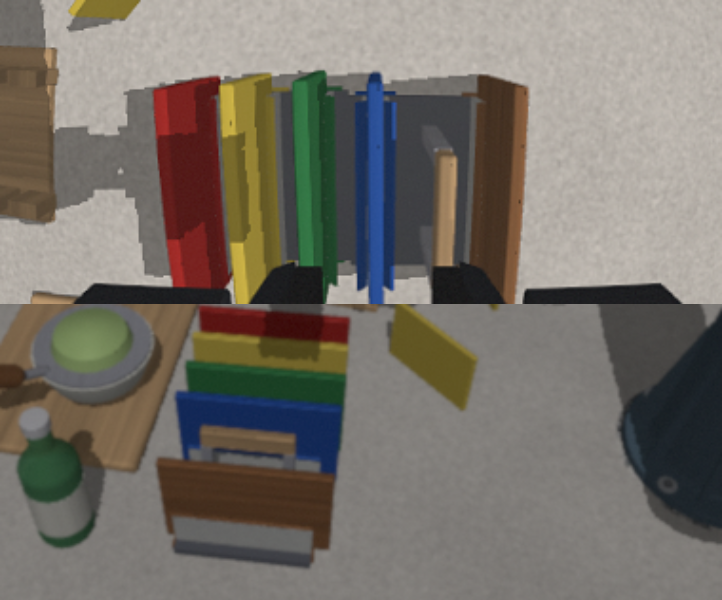

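```bash
python3 - <<'E'
from h import *
c=cam('wrist')
print('handle',fit(c,True,{'wood':HAND},[534,180.5,3.5],20,90))
# top edge corners predicted vs seen: print near-top-mid pixel of each board + lips
b=cv2.resize(c['color'][85:260,150:350],None,fx=3.4,fy=3.4,interpolation=cv2.INTER_CUBIC)
for q,p,col in [(q,[541.3,45,3.5],(255,255,0)) for q in lips(45)]+[(q,[533.2,179.8,3.5],(255,0,255)) for q in lips(-45)+[HAND[2]]]+[([(-75,67.5,10),(75,67.5,10)],[541.3,45,3.5],(0,0,255))]:
    cv2.polylines(b,[np.round((proj(c,T(p,q),True)-[150,85])*3.4+1.2).astype(int)],True,col,1)
cv2.imwrite('pics/chk.png',b)
for t in("fixed_join_near","loose_join_near","fixed_join_far","loose_join_far"):
    for k in models.tip_of("wrist",t)[:1]: print(t,round(k['conf'],2),(onz(c,k['location'][0]*512,k['location'][1]*384,.005,True)[:2]*1000).round(1))
E
```

```text
handle (array([535.51, 182.18,   7.37]), np.float64(0.794))
fixed_join_near 0.94 [464.9 112.1]
loose_join_near 0.96 [466.6 105.6]
fixed_join_far 0.85 [612.7 116.4]
loose_join_far 0.86 [619.1 122.2]
```

View pics/chk.png

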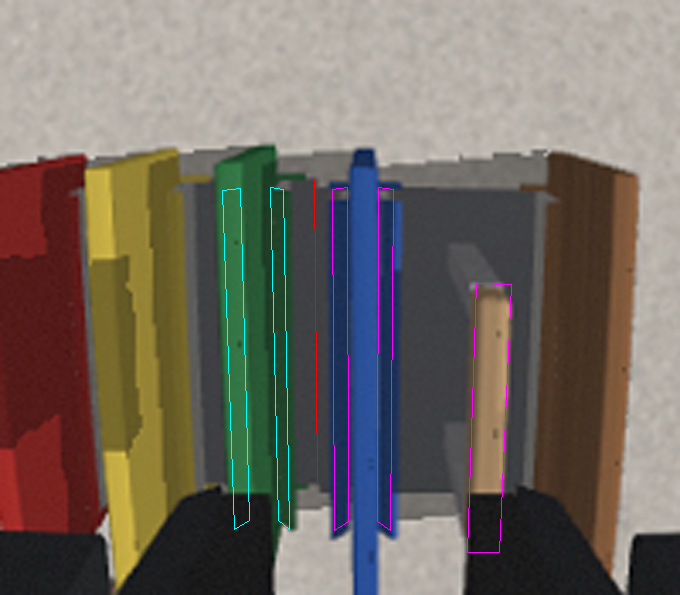

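The overlay of a flush pose matches: blue lips (340/385), handle (490) and seam (316) lie on the picture within about 1 pixel, with no gap and all boards seated. I hand in.

```bash
python3 -c "
from h import *
print(robot.finish_job())"
```

```text
the job is handed in; nothing more can be done
None
```

I pushed the loose rack flush against the fixed one, put all five boards in the slots of their own colours and handed the job in; my last camera check matched a flush joint and seated boards, but no verdict came back.

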